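Put the quoin key and type-high gauge back in the foam-lined drawer

TASK

The forme is locked up, so clear the tools away: pull the upright quoin key out of the quoin, pick up the type-high gauge from the bench, and press each one flat into its matching cutout in the foam insert of the tool drawer. Press both fully home, down on the floor of the cutout along their whole length. Leave the wash can, the ink tin and the planer where they stand.

Things in the scene. Friction and masses are not known exactly. Their poses are not given: they have to be found in the camera images.
- drawer: fixed shallow wooden tool drawer, 290 (x) by 175 (y) mm, walls 12 mm thick and 43 mm high, filled with dark foam whose top is 36 mm above the bench; origin at the centre of its underside, z up. Cutouts (light grey floors) are 2.2 mm wider than their part all round: a T at its -x end, a C at its +x end. A brass rule lying along its +y side is no part of the job
- forme: fixed locked-up printing forme lying on the bench: steel chase 190 (x) by 150 (y) mm, 18 mm high, a wooden block in it 23 mm high; origin at the centre of its underside. The key stands in the steel quoin along the chase's -x bar
- key_hole (a point): centre of the mouth of the quoin's round socket (9.4 mm wide, 15 mm deep, axis vertical), 18 mm above the bench; it belongs to the forme
- key_bar (a point): middle of the crossbar of the T-shaped steel quoin key, 90 g. Crossbar: round, 10 mm thick, 76 mm long, along the key's x. Shank: round, 8 mm thick, from the crossbar along the key's -z to its tip, 100 mm from this point. Starts upright, tip 15 mm down the loose socket, leaning up to 0.1 rad, turned any way. Lying on the bench this point is 5 mm up; either side may face up
- key_shank (a point): point on the axis of the key's shank, 38 mm from key_bar towards the tip and 62 mm from the tip, where a key lying down can be gripped across the shank and where its cutout has finger notches; the centre of mass is 15 mm nearer the crossbar. Axes as key_bar. Lying on the bench it is about 5 mm up
- gauge_center (a point): centre, half-way up, of the type-high gauge: flat aluminium C-frame 76 (x) by 50 (y) by 14 mm thick, 180 g, flat on the bench, right side up. Back of the C: x -38 to -20 mm, 50 mm wide; jaws 13.3 mm wide run from it along +x: the long one at +y to x = 38, the short one at -y to x = 14; throat 23.3 mm. Grip it across both jaws (50 mm) at about x = -5
- gauge_jaw (a point): point near the end of the gauge's long jaw, 30 mm along x and 18.3 mm along y from gauge_center, half-way up; axes as gauge_center
- slot_bar (a point): where key_bar is when the key is fully home (crossbar flush with the foam): 5 mm below the foam's top; axes of the drawer. The crossbar then lies along the drawer's y and the tip points along its +x. A key laid in stops 3 to 4 mm too high on four springy foam lips that lean over the shank, 15 and 65 mm from the crossbar; pressing it past them takes about 10 N, 15 at most
- slot_shank (a point): where key_shank is when the key is fully home, 38 mm along the drawer's +x from slot_bar, 5 mm below the foam's top; axes of the drawer. Finger notches here: 34 mm long (along x), 18 mm deep from the foam's top, reaching 36 mm from the shank's axis on both sides
- slot_gauge (a point): where gauge_center is when the gauge is fully home (it stands 1 mm proud of the foam); axes of the drawer. The gauge's +x then lies along the drawer's -x. Finger notches beside both jaws: 34 mm long, centred at the gauge's x = -5 mm, 18 mm deep, 32 mm wide. Springy foam lips on the tongue that fills its throat hold a gauge laid in 4 to 9 mm too high, tipped; pressing it past them takes about 8 N
- slot_jaw (a point): where gauge_jaw is when the gauge is fully home; axes of the drawer
- can_center (a point): red wash can, a bystander: upright cylinder 64 mm across with a coned top and brass cap, 120 mm high, 0.4 kg; point half-way up
- tin_center (a point): steel ink tin, a bystander: 78 mm across, 45 mm high, 0.35 kg; point at its centre
- planer_center (a point): planer, a bystander: wooden block with leather top, 88 (x) by 56 (y) by 32 mm high, 0.16 kg; point at its centre

How it is judged:
By the outcome, as a careful person would: the job done as asked, in the order asked, and still so for the second after the job is handed in, with the robot touching nothing.
It also fails if it takes over 72 s, if anything falls off the work surface, if the arm or the gripper's body presses on something with over 40 N, if the wrist force passes 120 N, or if a joint passes its speed limit or range.

ROBOT

A 7-joint arm with a two-finger parallel gripper is mounted at the origin on the work surface. World frame = base frame: x ahead of the robot, y to its left, z up, the work surface at z = 0. Lengths are in m, angles in rad, forces in N, time in s.
With the tool pointing down it reaches from about 0.425 to 0.925 m from the base axis. Payload 6.8 kg.
Tool frame: the origin (TCP) lies at the very end of the fingers, on their centre line; the grasp point (between the pads) lies 19 mm behind it; z points along the fingers, y is the line along which they close (so a half turn about z gives the same grasp; the last joint's range is limited). The gripper opens to 85 mm and grips with 20 to 120 N. Pads are 22 mm wide; open, the fingers measure 114 mm over their backs; the gripper's body (76 mm by 85 mm) begins 54 mm behind the grasp point. The pads swing forward as they close: fully open they stand 13 mm farther back than shut.
Start: joints at [-0.108, 0.477, 0.022, 1.555, -0.011, 1.109, -0.083], TCP at [0.675, 0, 0.231] pointing down, gripper open.
Joint ranges: [-2.96, 2.96], [-0.34, 2.1], [-1.41, 1.46], [0.24, 2.44], [-1.37, 4.51], [0.17, 1.92], [-2.96, 2.96]. Speed limits (rad/s): [2.39, 2.39, 3.14, 3.14, 3.14, 3.14, 3.14].

INTERFACE

Orientations are given as a rotation vector (axis times angle).
In Python, from bench import r gives the robot as it stands.
- The arm moves only by the shell command python3 -m jog 'ROWS' [FORCE]. ROWS is JSON, a list of rows, each an object of numbers: "fingers": the finger opening in m, from 0 to 0.0854; "x", "y", "z": the shift along the tool's x, y, z in m; "rx", "ry", "rz": the turn, a rotation vector about the tool's x, y, z in degrees. In form: [{"fingers": .., "x": .., "y": .., "z": .., "rx": .., "ry": .., "rz": ..}, ...]. A call has 1 to 8 rows; each row shifts and turns the commanded pose from where the row before left it, along the tool's axes as they then stand; what a row does not reach is not made up. A row lasts 1/8 s, in which the tool goes at most 62.5 mm and 10.7 degrees, less where a joint would pass 70% of its speed; a pose out of reach is approached as far as the arm can. A call is refused whole if a number of a shift passes 0.0625 or a number of a turn 10.7, either way. A call with a gripper value outside its range is refused whole. The fingers move at their own pace and stop on an object; FORCE is the grip in N (left out, the last holds). Time passes only in rows, so rows that do not move let the fingers close. It gives the time, the measured TCP pose, the force, the opening and the grip force at its end, in the units of the state.
- r.get_obs(): the state, without advancing time (a new reading comes with each control period).
- r.grab_frame(name): name is "scene" or "side" or "wrist"; returns (picture, depth): 400x640x3 uint8, red, green, blue; 400x640 float32, m along the optical axis (not along the pixel's ray), 0 where there is no reading.
- r.get_calibration(name): a dict with "mtx" (3x3 intrinsics, pixels), "extrinsics" (4x4, takes a point from camera to world coordinates). Camera axes: x right, y down, z forward; pixel columns grow to the right and rows downward; lengths in m; the calibration is good to about 2 mm. A picture is of the moment at which its call begins: read the wrist's pose just before it. get_calibration takes no time and is no camera call; for the wrist camera it gives the pose at the moment of the call.
- r.hand_in(): hands the job in; it is judged then, once.
Trained networks look in the newest picture that a camera, given by its name, has taken for a name from the list of things; names that differ only in an ending like _2 or _b are one class to them, and where a whole thing is asked for, a point or a joint stands for the part that bears it (a point fixed in the world has none). Each returns a list of dicts, best first, with "score" (0 to 1); they miss things now and then, are a little off and sometimes report something else, mostly with a low value. They report only what shows in the picture. A call takes as long as a camera call.
- r.search_frame(target, camera): "xyz" ([x, y, z] in m, in world coordinates, good to about 4 mm: the middle of the surface that is visible of it).
- r.landmark_of(target, camera): "xyz" ([x, y, z] in m, in world coordinates, good to about 4 mm: a listed point, or the origin of a listed thing).
The state is a dict: "clock": time; "joints": joint angles; "qvel": joint speeds; "tau": joint torques, N m; "tcp_pos": TCP position; "orientation": TCP orientation; "contact_force": force on the tool from outside, world axes, zero at the start; "moment": the same for the moment, N m; "grip_width": finger opening in m; "gripper_force": force on a finger pad.
Only numpy, scipy, OpenCV 4.12 (cv2) and the standard library are available. Lean on these libraries where they do the work, as an engineer would, in place of code of your own. Each camera call takes 0.05 s, during which the arm holds its last target. There are 200 camera calls.

## Working session

There is one attempt and no reset: what is moved stays moved. The work goes in short steps, Python scripts to look and compute and a shell command to move; the robot and the scene stay as the last step left them, time stands still between calls to the robot, and variables do not carry over. Pictures are saved under pics/ and viewed, at most 10 in all, crops included, and the job is handed in when it is done.

```bash
ls; mkdir -p pics
cat > h.py <<'E'
from bench import r
import numpy as np, cv2
from scipy.spatial.transform import Rotation as R
def pose():
    o=r.get_obs(); return np.array(o['tcp_pos']),R.from_rotvec(o['orientation']),o
def px2w(name,u,v,d,c=None):
    c=c or r.get_calibration(name);K=np.array(c['mtx']);T=np.array(c['extrinsics'])
    p=np.array([(u-K[0,2])/K[0,0]*d,(v-K[1,2])/K[1,1]*d,d]);return T[:3,:3]@p+T[:3,3]
def w2px(name,p,c=None):
    c=c or r.get_calibration(name);K=np.array(c['mtx']);T=np.array(c['extrinsics'])
    q=T[:3,:3].T@(np.array(p)-T[:3,3]);q=K@q;return q[:2]/q[2]
def cloud(name,dep,c=None):
    c=c or r.get_calibration(name);K=np.array(c['mtx']);T=np.array(c['extrinsics'])
    v,u=np.mgrid[:400,:640];P=np.stack([(u-K[0,2])/K[0,0]*dep,(v-K[1,2])/K[1,1]*dep,dep],-1)
    return P@T[:3,:3].T+T[:3,3]
E
python3 - <<'E'
from h import *
for cam in ['scene','side']:
    im,d=r.grab_frame(cam); cv2.imwrite(f'pics/{cam}0.png',im[...,::-1]); np.savez(f'{cam}0.npz',im=im,d=d)
    for n in ['drawer','forme','key_hole','key_bar','key_shank','gauge_center','gauge_jaw','slot_bar','slot_shank','slot_gauge','slot_jaw','can_center','tin_center','planer_center']:
        L=r.landmark_of(n,cam)[:2]; print(cam,n,[(np.round(x['xyz'],4).tolist(),round(x['score'],2)) for x in L])
p,q,o=pose();print(p,q.as_matrix().round(3),o['clock'])
E
```

```text
pics
scene drawer [([0.5736, 0.2848, -0.0035], 0.57)]
scene forme [([0.534, -0.3102, -0.0021], 0.7)]
scene key_hole [([0.4675, -0.2925, 0.0184], 0.68)]
scene key_bar [([0.465, -0.29, 0.1079], 0.68)]
scene key_shank [([0.4641, -0.2903, 0.0645], 0.72)]
scene gauge_center []
scene gauge_jaw [([0.6527, -0.0357, 0.0084], 0.8)]
scene slot_bar [([0.4672, 0.2616, 0.0341], 0.59), ([0.4531, 0.085, 0.0134], 0.51)]
scene slot_shank [([0.507, 0.267, 0.0275], 0.73), ([0.5353, -0.3054, 0.0005], 0.17)]
scene slot_gauge [([0.6341, 0.2815, 0.0298], 0.77)]
scene slot_jaw [([0.6104, 0.2607, 0.0306], 0.83)]
scene can_center [([0.4423, -0.0685, 0.0644], 0.95)]
scene tin_center [([0.6882, 0.0784, 0.022], 0.6)]
scene planer_center [([0.4424, -0.0687, 0.0638], 0.53)]
side drawer [([0.5777, 0.2885, -0.0002], 0.71)]
side forme []
side key_hole [([0.6575, -0.0374, 0.0034], 0.51)]
side key_bar [([0.4626, -0.2875, 0.1051], 0.68)]
side key_shank [([0.4644, -0.2874, 0.064], 0.63)]
side gauge_center [([0.6675, -0.0715, 0.0027], 0.66)]
side gauge_jaw [([0.6568, -0.0365, 0.003], 0.55), ([0.6081, 0.2614, 0.0292], 0.51)]
side slot_bar [([0.4657, 0.2555, 0.0331], 0.96), ([0.6065, 0.2627, 0.0266], 0.38)]
side slot_shank [([0.5058, 0.2674, 0.0351], 0.79)]
side slot_gauge [([0.637, 0.2801, 0.0288], 0.81)]
side slot_jaw [([0.607, 0.2605, 0.029], 0.74)]
side can_center [([0.4429, -0.0657, 0.0579], 0.83)]
side tin_center [([0.6856, 0.0721, 0.0222], 0.68)]
side planer_center [([0.452, 0.083, 0.0156], 0.57)]
[6.75026449e-01 1.75291291e-05 2.31308587e-01] [[ 0.  1.  0.]
 [ 1. -0.  0.]
 [ 0.  0. -1.]] 1.5
```

View pics/scene0.png

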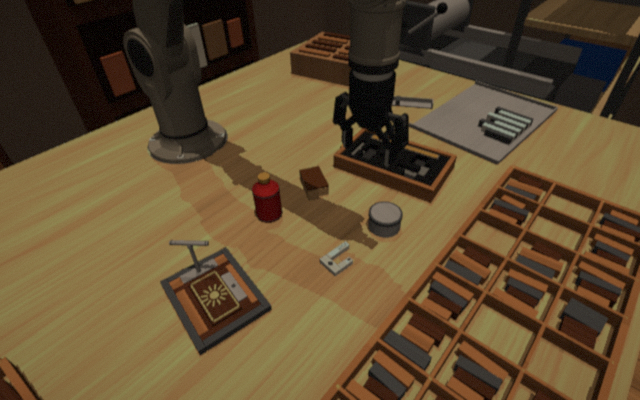

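View pics/side0.png

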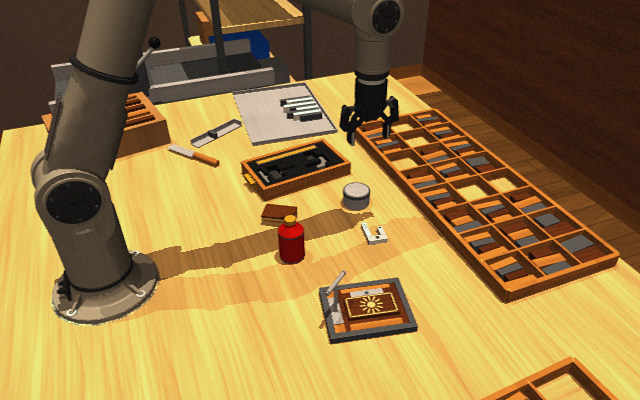

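Run:
```python
from h import *
def rect(P): 
    c,s,a=cv2.minAreaRect((P[:,:2]*1000).astype(np.float32)); return np.round(c,1),np.round(s,1),round(a,1)
for cam in ['scene','side']:
    z=np.load(cam+'0.npz');d=z['d'];W=cloud(cam,d);W=W[(d>0)&(d<3)]
    def box(x0,x1,y0,y1,z0,z1):
        return W[(W[:,0]>x0)&(W[:,0]<x1)&(W[:,1]>y0)&(W[:,1]<y1)&(W[:,2]>z0)&(W[:,2]<z1)]
    print(cam)
    B=box(.4,.53,-.35,-.23,.092,.12)
    if len(B)>5:
        m=B.mean(0);v=np.linalg.svd(B-m)[2][0];t=(B-m)@v;print('bar',len(B),m.round(4),v.round(3),t.min(),t.max())
    for k,b in dict(forme=(.4,.66,-.42,-.2,.012,.03),gauge=(.6,.74,-.14,.0,.009,.02),planer=(.39,.52,.02,.15,.024,.04),tin=(.63,.74,.02,.13,.035,.055),drawer=(.4,.75,.16,.4,.039,.05)).items():
        B=box(*b)
        if len(B)>10: print(k,len(B),rect(B),np.median(B[:,2]).round(4))
```

```text
scene
bar 224 [ 0.4688 -0.2914  0.1055] [ 0.775  0.632 -0.011] -0.03974096445343553 0.036280441696323634
forme 6244 (array([ 534.5, -305.4]), array([149.9, 192. ]), 78.1) 0.018
gauge 420 (array([668.4, -71.3]), array([77. , 51.5]), 80.9) 0.014
planer 508 (array([456.8,  81. ]), array([56.9, 92.1]), 58.2) 0.0323
tin 710 (array([683.3,  75.9]), array([77.3, 78.6]), 11.0) 0.0453
drawer 895 (array([573.4, 285. ]), array([291.2, 179.3]), 7.4) 0.0426
side
bar 157 [ 0.4637 -0.2938  0.1058] [-0.786 -0.618 -0.005] -0.04060085600671324 0.0366201586058904
forme 4375 (array([ 533.9, -305.6]), array([154.4, 191.3]), 78.1) 0.0179
gauge 235 (array([667.8, -70. ]), array([81.7, 51.6]), 80.5) 0.0137
planer 436 (array([455. ,  81.3]), array([65.3, 89.5]), 58.3) 0.0319
tin 413 (array([681.1,  75.4]), array([80.2, 78.4]), 39.6) 0.045
drawer 957 (array([572.4, 283.1]), array([295.4, 185.1]), 7.9) 0.0422
```

```bash
python3 -m jog '[{"x":-0.0555,"y":-0.038},{"x":-0.0555,"y":-0.038},{"x":-0.0555,"y":-0.038},{"x":-0.0555,"y":-0.038},{"x":-0.0555,"y":-0.038},{"rz":10.2},{"rz":10.2},{"rz":10.2}]'; python3 -m jog '[{"rz":10.2},{"rz":10.2},{"z":0.04},{"z":0.01},{"z":0}]'
python3 - <<'E'
from h import *
c=r.get_calibration('wrist');im,d=r.grab_frame('wrist');cv2.imwrite('pics/w1.png',im[...,::-1])
W=cloud('wrist',d,c);ok=(d>0)&(W[...,2]>.085)&(W[...,2]<.125)&(abs(W[...,0]-.466)<.06)&(abs(W[...,1]+.292)<.06)
B=W[ok];print(len(B))
if len(B)>5:
    m=B.mean(0);v=np.linalg.svd(B-m)[2][0];t=(B-m)@v;print(m,v,t.min(),t.max(),'mid',m+v*(t.min()+t.max())/2,'yaw',np.degrees(np.arctan2(v[1],v[0])))
p,q,o=pose();print(p,q.as_matrix().round(3).tolist())
for n in ['key_bar','key_hole']:print(n,r.landmark_of(n,'wrist')[:1])
E
```

```text
0
[6.75033689e-01 1.42893777e-05 2.31319278e-01] [[-0.0, 1.0, 0.0], [1.0, 0.0, 0.0], [0.0, 0.0, -1.0]]
key_bar []
key_hole [{'xyz': [0.6566, -0.04, 0.0059], 'score': 0.41}]validation failed for argument at $[0]...
validation failed for argument at $[0]...
```

View pics/w1.png

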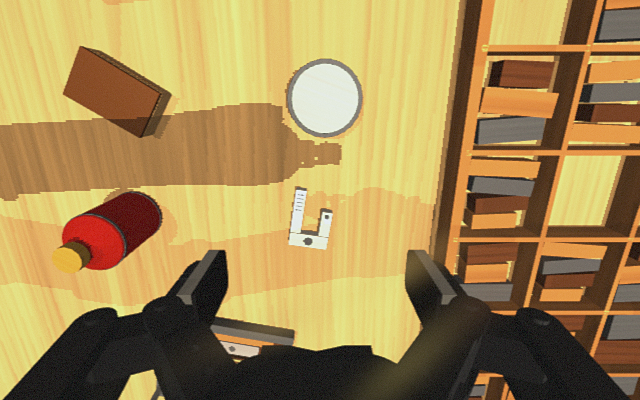

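The call was refused, so nothing moved. The image shows the gauge at about (310,225) and the can on the left. Each row probably needs all its fields.

```bash
python3 -m jog '[{"fingers":0.06,"x":-0.0555,"y":-0.038,"z":0,"rx":0,"ry":0,"rz":0},{"fingers":0.06,"x":-0.0555,"y":-0.038,"z":0,"rx":0,"ry":0,"rz":0},{"fingers":0.06,"x":-0.0555,"y":-0.038,"z":0,"rx":0,"ry":0,"rz":0},{"fingers":0.06,"x":-0.0555,"y":-0.038,"z":0,"rx":0,"ry":0,"rz":0},{"fingers":0.06,"x":-0.0555,"y":-0.038,"z":0,"rx":0,"ry":0,"rz":0},{"fingers":0.06,"x":0,"y":0,"z":0,"rx":0,"ry":0,"rz":10.2},{"fingers":0.06,"x":0,"y":0,"z":0,"rx":0,"ry":0,"rz":10.2},{"fingers":0.06,"x":0,"y":0,"z":0,"rx":0,"ry":0,"rz":10.2}]' && python3 -m jog '[{"fingers":0.06,"x":0,"y":0,"z":0,"rx":0,"ry":0,"rz":10.2},{"fingers":0.06,"x":0,"y":0,"z":0,"rx":0,"ry":0,"rz":10.2},{"fingers":0.06,"x":0,"y":0,"z":0.01,"rx":0,"ry":0,"rz":0},{"fingers":0.06,"x":0,"y":0,"z":0,"rx":0,"ry":0,"rz":0}]'
python3 - <<'E'
from h import *
c=r.get_calibration('wrist');im,d=r.grab_frame('wrist');cv2.imwrite('pics/w2.png',im[...,::-1])
W=cloud('wrist',d,c);ok=(d>0)&(W[...,2]>.085)&(W[...,2]<.125)&(abs(W[...,0]-.466)<.06)&(abs(W[...,1]+.292)<.06)
B=W[ok];print(len(B))
if len(B)>5:
    m=B.mean(0);v=np.linalg.svd(B-m)[2][0];t=(B-m)@v;print(m,v,t.min(),t.max(),'mid',m+v*(t.min()+t.max())/2,'yaw',np.degrees(np.arctan2(v[1],v[0])))
p,q,o=pose();print(p,q.as_matrix().round(3).tolist())
for n in ['key_bar','key_hole']:print(n,r.landmark_of(n,'wrist')[:1])
E
```

```text
clock: 2.65
tcp_pos: [0.4984, -0.2581, 0.2315]
orientation: [2.734, 1.548, 0.001]
contact_force: [-1.1, 0.3, 0.4]
grip_width: 0.0602
gripper_force: 0.0
clock: 3.15
tcp_pos: [0.4978, -0.2574, 0.2202]
orientation: [-2.958, -1.053, 0.002]
contact_force: [0.5, -0.7, -0.1]
grip_width: 0.0602
gripper_force: 0.0
840
[ 0.46821382 -0.2892514   0.1061006 ] [-0.78532221 -0.61905024  0.0067686 ] -0.03550572558488072 0.041088892281531404 mid [ 0.46602153 -0.29097953  0.1061195 ] yaw -141.75215395529972
[ 0.49806633 -0.25761917  0.22063487] [[0.775, 0.632, -0.001], [0.632, -0.775, 0.0], [-0.001, -0.001, -1.0]]
key_bar [{'xyz': [0.466, -0.2935, 0.102], 'score': 0.91}]
key_hole [{'xyz': [0.4653, -0.2873, 0.0138], 'score': 0.65}]
```

View pics/w2.png

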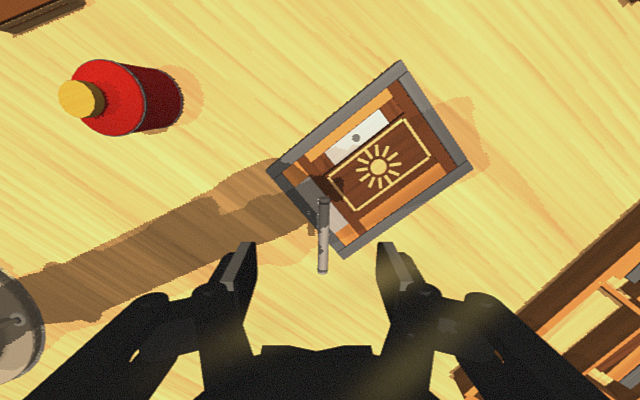

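The wrist view shows the crossbar running vertically at (323,200)-(323,272), between the fingers and slightly ahead of them, with the forme beyond it. I'll shift along the bar and descend.

```bash
python3 -m jog '[{"fingers":0.06,"x":-0.022,"y":0.006,"z":0,"rx":0,"ry":0,"rz":1},{"fingers":0.05,"x":0,"y":0,"z":0.04,"rx":0,"ry":0,"rz":0},{"fingers":0.05,"x":0,"y":0,"z":0.04,"rx":0,"ry":0,"rz":0},{"fingers":0.05,"x":0,"y":0,"z":0.035,"rx":0,"ry":0,"rz":0},{"fingers":0.05,"x":0,"y":0,"z":0.011,"rx":0,"ry":0,"rz":0},{"fingers":0.05,"x":0,"y":0,"z":0,"rx":0,"ry":0,"rz":0}]' 40 && python3 -m jog '[{"fingers":0.0,"x":0,"y":0,"z":0,"rx":0,"ry":0,"rz":0},{"fingers":0.0,"x":0,"y":0,"z":0,"rx":0,"ry":0,"rz":0},{"fingers":0.0,"x":0,"y":0,"z":0,"rx":0,"ry":0,"rz":0},{"fingers":0.0,"x":0,"y":0,"z":0,"rx":0,"ry":0,"rz":0},{"fingers":0.0,"x":0,"y":0,"z":0,"rx":0,"ry":0,"rz":0}]' 40
```

```text
clock: 4.05
tcp_pos: [0.4846, -0.2772, 0.0954]
orientation: [-2.971, -1.021, 0.001]
contact_force: [-0.1, 0.5, 0.3]
grip_width: 0.0502
gripper_force: 0.0
clock: 4.68
tcp_pos: [0.4863, -0.2765, 0.0964]
orientation: [2.969, 1.023, 0.003]
contact_force: [0.7, 2.0, 7.7]
grip_width: 0.0082
gripper_force: 39.3
```

```bash
python3 -m jog '[{"fingers":0.04,"x":0,"y":0,"z":0,"rx":0,"ry":0,"rz":0},{"fingers":0.04,"x":0,"y":0,"z":0.008,"rx":0,"ry":0,"rz":0},{"fingers":0.0,"x":0,"y":0,"z":0.0,"rx":0,"ry":0,"rz":0},{"fingers":0.0,"x":0,"y":0,"z":0,"rx":0,"ry":0,"rz":0},{"fingers":0.0,"x":0,"y":0,"z":0,"rx":0,"ry":0,"rz":0},{"fingers":0.0,"x":0,"y":0,"z":0,"rx":0,"ry":0,"rz":0},{"fingers":0.0,"x":0,"y":0,"z":0,"rx":0,"ry":0,"rz":0}]' 40
python3 - <<'E'
from h import *
im,d=r.grab_frame('side');print(r.landmark_of('key_bar','side')[:1],r.landmark_of('key_shank','side')[:1])
x,y=map(int,w2px('side',[.466,-.292,.08]))
print(x,y);cv2.imwrite('pics/s1.png',cv2.resize(im[y-75:y+75,x-100:x+100,::-1],(800,600),interpolation=cv2.INTER_CUBIC))
E
```

```text
clock: 5.55
tcp_pos: [0.4851, -0.2763, 0.0873]
orientation: [-2.97, -1.023, -0.0]
contact_force: [0.8, 0.5, -0.7]
grip_width: 0.0083
gripper_force: 38.9
[{'xyz': [0.4671, -0.2882, 0.1032], 'score': 0.58}] [{'xyz': [0.4662, -0.289, 0.0648], 'score': 0.6}]
335 290
```

View pics/s1.png

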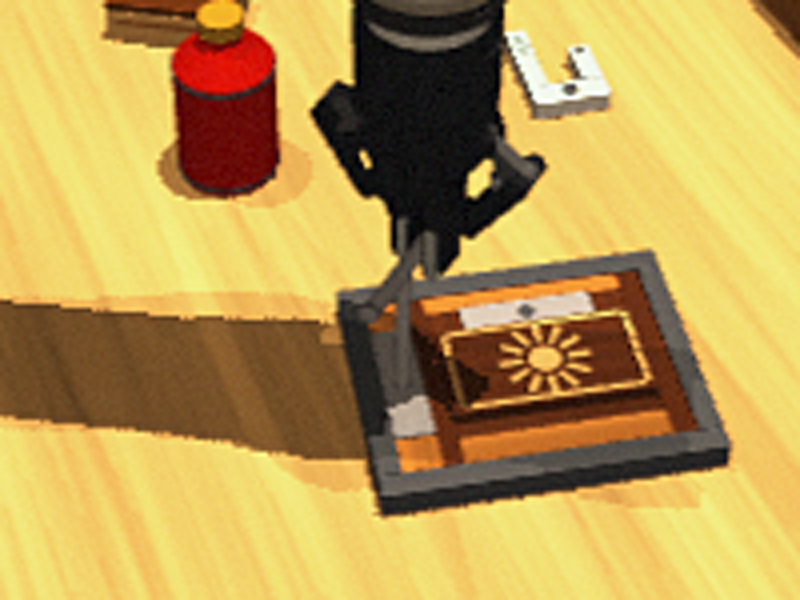

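Side view shows the fingers on the crossbar, beside the shank, and the key still in the quoin. Pulling up.

```bash
python3 -m jog '[{"fingers":0.0,"x":0,"y":0,"z":-0.005,"rx":0,"ry":0,"rz":0},{"fingers":0.0,"x":0,"y":0,"z":-0.006,"rx":0,"ry":0,"rz":0},{"fingers":0.0,"x":0,"y":0,"z":-0.006,"rx":0,"ry":0,"rz":0},{"fingers":0.0,"x":0,"y":0,"z":-0.006,"rx":0,"ry":0,"rz":0},{"fingers":0.0,"x":0,"y":0,"z":-0.015,"rx":0,"ry":0,"rz":0},{"fingers":0.0,"x":0,"y":0,"z":-0.02,"rx":0,"ry":0,"rz":0},{"fingers":0.0,"x":0,"y":0,"z":-0.02,"rx":0,"ry":0,"rz":0},{"fingers":0.0,"x":0,"y":0,"z":0,"rx":0,"ry":0,"rz":0}]' 40
python3 - <<'E'
from h import *
im,d=r.grab_frame('side');print(r.landmark_of('key_bar','side')[:1],r.landmark_of('key_shank','side')[:1])
E
```

```text
clock: 6.7
tcp_pos: [0.4863, -0.277, 0.1674]
orientation: [2.968, 1.022, 0.005]
contact_force: [0.5, -0.9, -0.9]
grip_width: 0.0086
gripper_force: 39.0
[{'xyz': [0.4652, -0.2928, 0.1837], 'score': 0.51}] [{'xyz': [0.4669, -0.2892, 0.147], 'score': 0.7}]
```

```bash
python3 -m jog '[{"fingers":0.0,"x":0,"y":0,"z":0,"rx":0,"ry":0,"rz":-10.4},{"fingers":0.0,"x":0,"y":0,"z":0,"rx":0,"ry":0,"rz":-10.4},{"fingers":0.0,"x":0,"y":0,"z":0,"rx":0,"ry":0,"rz":-10.4},{"fingers":0.0,"x":0,"y":0,"z":0,"rx":0,"ry":0,"rz":-10.4},{"fingers":0.0,"x":0,"y":0,"z":0,"rx":0,"ry":0,"rz":-10.4},{"fingers":0.0,"x":0.0535,"y":0.0145,"z":0,"rx":0,"ry":0,"rz":0},{"fingers":0.0,"x":0.0535,"y":0.0145,"z":0,"rx":0,"ry":0,"rz":0},{"fingers":0.0,"x":0.0535,"y":0.0145,"z":0,"rx":0,"ry":0,"rz":0}]' 40 && python3 -m jog '[{"fingers":0.0,"x":0,"y":0,"z":0,"rx":-10,"ry":0,"rz":0},{"fingers":0.0,"x":0,"y":0,"z":0,"rx":-10,"ry":0,"rz":0},{"fingers":0.0,"x":0,"y":0,"z":0,"rx":-10,"ry":0,"rz":0},{"fingers":0.0,"x":0,"y":0,"z":0,"rx":0,"ry":0,"rz":0}]' 40
python3 - <<'E'
from h import *
p,q,o=pose();print(p,q.as_matrix().round(3).tolist())
im,d=r.grab_frame('side')
for n in ['key_bar','key_shank']:print(n,r.landmark_of(n,'side')[:1])
E
```

```text
clock: 7.85
tcp_pos: [0.5283, -0.1143, 0.1644]
orientation: [-2.221, -2.22, 0.001]
contact_force: [0.6, -1.4, -1.3]
grip_width: 0.0085
gripper_force: 39.0
clock: 8.35
tcp_pos: [0.5263, -0.1125, 0.1646]
orientation: [1.954, 1.958, 0.497]
contact_force: [-0.6, 0.5, -1.0]
grip_width: 0.0084
gripper_force: 39.2
[ 0.52626692 -0.1125316   0.16461741] [[-0.005, 0.885, 0.465], [1.0, -0.001, 0.014], [0.013, 0.466, -0.885]]
key_bar [{'xyz': [0.5178, -0.1327, 0.1802], 'score': 0.43}]
key_shank [{'xyz': [0.5366, -0.1363, 0.1422], 'score': 0.73}]
```

```bash
python3 -m jog '[{"fingers":0.0,"x":0,"y":-0.0195,"z":0.037,"rx":0,"ry":0,"rz":0},{"fingers":0.0,"x":0,"y":-0.0195,"z":0.037,"rx":0,"ry":0,"rz":0},{"fingers":0.0,"x":0,"y":0,"z":0,"rx":0,"ry":0,"rz":0},{"fingers":0.0,"x":0,"y":-0.0208,"z":0.003,"rx":0,"ry":0,"rz":0},{"fingers":0.0,"x":0,"y":-0.0198,"z":0.0066,"rx":0,"ry":0,"rz":0},{"fingers":0.0,"x":0,"y":-0.0181,"z":0.0106,"rx":0,"ry":0,"rz":0},{"fingers":0.0,"x":0,"y":0,"z":0,"rx":0,"ry":0,"rz":0}]' 20
python3 - <<'E'
from h import *
p,q,o=pose();print(p,q.as_matrix().round(3).tolist())
im,d=r.grab_frame('side')
for n in ['key_bar','key_shank']:print(n,r.landmark_of(n,'side')[:1])
E
```

```text
clock: 9.38
tcp_pos: [0.4903, -0.1046, 0.1026]
orientation: [1.972, 1.996, 0.524]
contact_force: [0.2, -0.8, -0.3]
grip_width: 0.0084
gripper_force: 39.2
[ 0.49033381 -0.1045514   0.10264272] [[-0.024, 0.894, 0.447], [0.998, -0.001, 0.056], [0.05, 0.447, -0.893]]
key_bar [{'xyz': [0.4814, -0.1272, 0.1176], 'score': 0.66}]
key_shank [{'xyz': [0.5004, -0.1238, 0.0825], 'score': 0.7}]
```

Run:
```python
from h import *
print(np.round(r.get_obs()['joints'],3))
```

```text
[ 0.051  0.256  0.135  2.401 -1.362  0.17   1.508]
```

```bash
python3 -m jog '[{"fingers":0.0,"x":0,"y":0.027,"z":-0.0536,"rx":0,"ry":0,"rz":0},{"fingers":0.0,"x":0,"y":0.03,"z":0.0,"rx":10,"ry":0,"rz":0},{"fingers":0.0,"x":-0.01,"y":0.03,"z":0,"rx":10,"ry":0,"rz":0},{"fingers":0.0,"x":-0.01,"y":0.03,"z":0,"rx":8,"ry":0,"rz":0},{"fingers":0.0,"x":-0.01,"y":0.03,"z":0,"rx":0,"ry":0,"rz":0},{"fingers":0.0,"x":0,"y":0,"z":0,"rx":0,"ry":0,"rz":0}]'
python3 - <<'E'
from h import *
p,q,o=pose();print(p,q.as_matrix().round(3).tolist(),np.round(o['joints'],3))
E
```

```text
clock: 10.28
tcp_pos: [0.6033, -0.1198, 0.1586]
orientation: [2.15, 2.258, 0.207]
contact_force: [-1.0, -0.6, -1.4]
grip_width: 0.0082
gripper_force: 39.2
[ 0.60334706 -0.11979525  0.15856454] [[-0.053, 0.993, 0.103], [0.995, 0.045, 0.084], [0.079, 0.107, -0.991]] [-0.303  0.474  0.597  1.871 -0.496  0.848  0.608]
```

```bash
cat >> h.py <<'E'
def need(yaw,tilt,xyz):
    "tool x at world yaw(deg), tool z down then tilted about tool x by tilt(deg); prints first-turn rotvec deg then shift in the FINAL tool axes, and in present axes"
    p,q,o=pose(); a=np.radians(yaw)
    Rt=R.from_matrix(np.c_[[np.cos(a),np.sin(a),0],[np.sin(a),-np.cos(a),0],[0,0,-1]])*R.from_euler('x',tilt,degrees=True)
    rv=np.degrees((q.inv()*Rt).as_rotvec()); dw=np.array(xyz)-p
    print('pos',p.round(4),'turn',rv.round(1),'shift now',q.inv().apply(dw).round(4),'shift final',Rt.inv().apply(dw).round(4),'j',np.round(o['joints'],2),'t',o['clock'])
E
python3 -c "
from h import *
need(90,30,[.60,-.135,.165])"
```

```text
pos [ 0.6033 -0.1198  0.1586] turn [36.  -3.9  4. ] shift now [-0.0144 -0.0033 -0.008 ] shift final [-0.0152 -0.0061 -0.0039] j [-0.3   0.47  0.6   1.87 -0.5   0.85  0.61] t 10.275
```

```bash
python3 -m jog '[{"fingers":0.0,"x":-0.0144,"y":-0.0033,"z":-0.008,"rx":0,"ry":0,"rz":0},{"fingers":0.0,"x":0,"y":0,"z":0,"rx":9,"ry":-1,"rz":1},{"fingers":0.0,"x":0,"y":0,"z":0,"rx":9,"ry":-1,"rz":1},{"fingers":0.0,"x":0,"y":0,"z":0,"rx":9,"ry":-1,"rz":1},{"fingers":0.0,"x":0,"y":0,"z":0,"rx":9,"ry":-1,"rz":1},{"fingers":0.01,"x":0,"y":0,"z":0,"rx":0,"ry":0,"rz":0},{"fingers":0.0,"x":0,"y":0,"z":0,"rx":0,"ry":0,"rz":0}]' 25
python3 - <<'E'
from h import *
need(90,30,[.60,-.135,.165])
im,d=r.grab_frame('side')
for n in ['key_bar','key_shank']:print(n,r.landmark_of(n,'side')[:1])
E
```

```text
clock: 11.15
tcp_pos: [0.5963, -0.1362, 0.1653]
orientation: [-1.93, -1.925, 0.514]
contact_force: [0.2, -0.5, -0.7]
grip_width: 0.0084
gripper_force: 24.4
pos [ 0.5963 -0.1362  0.1653] turn [ 0.1 -0.1 -0.1] shift now [ 0.0012  0.0033 -0.0016] shift final [ 0.0012  0.0033 -0.0016] j [-0.28  0.83  0.65  1.41 -0.3   1.56  0.41] t 11.15
key_bar [{'xyz': [0.5923, -0.1555, 0.1589], 'score': 0.67}]
key_shank [{'xyz': [0.5956, -0.1383, 0.1262], 'score': 0.65}]
```

Run:
```python
from h import *
im,d=r.grab_frame('side')
x,y=map(int,w2px('side',[.59,-.15,.13]))
print(x,y);cv2.imwrite('pics/s2.png',cv2.resize(im[y-75:y+75,x-100:x+100,::-1],(800,600),interpolation=cv2.INTER_CUBIC))
```

```text
360 220
```

View pics/s2.png

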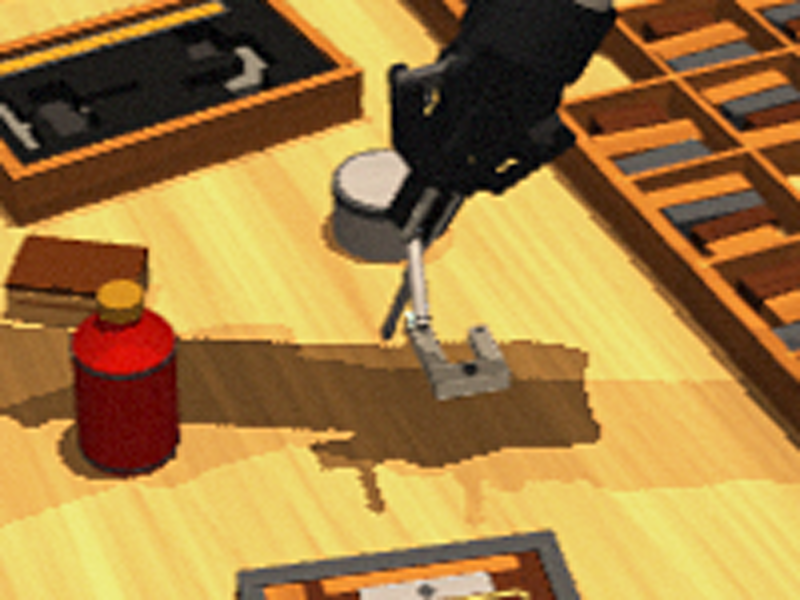

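The key has pivoted in the grip because I opened the fingers briefly: the bar droops in the crop from (418,200) to (418,325), and the tip is at (387,335). The bench will flatten it, so I'll lower it gently beside the gauge.

```bash
python3 -m jog '[{"fingers":0.0,"x":-0.012,"y":0.0165,"z":0.028,"rx":0,"ry":0,"rz":0},{"fingers":0.0,"x":-0.012,"y":0.015,"z":0.026,"rx":0,"ry":0,"rz":0},{"fingers":0.0,"x":0,"y":0.015,"z":0.005,"rx":0,"ry":0,"rz":0},{"fingers":0.0,"x":0,"y":0.015,"z":0.007,"rx":0,"ry":0,"rz":0},{"fingers":0.0,"x":0,"y":0,"z":0,"rx":0,"ry":0,"rz":0}]'
python3 - <<'E'
from h import *
need(90,30,[.60,-.135,.05])
im,d=r.grab_frame('side')
for n in ['key_bar','key_shank']:print(n,r.landmark_of(n,'side')[:1])
im,d=r.grab_frame('scene')
for n in ['key_bar','key_shank']:print(n,r.landmark_of(n,'scene')[:1])
E
```

```text
clock: 11.98
tcp_pos: [0.6223, -0.1645, 0.0837]
orientation: [-1.939, -1.934, 0.516]
contact_force: [8.6, -8.1, 24.1]
grip_width: 0.0085
gripper_force: 30.1
pos [ 0.6223 -0.1645  0.0837] turn [ 0.6  0.4 -0.3] shift now [ 0.0298 -0.0031  0.0401] shift final [ 0.0295 -0.0025  0.0403] j [-0.22  0.95  0.62  1.36 -0.34  1.47  0.43] t 11.975
key_bar [{'xyz': [0.6209, -0.1852, 0.0836], 'score': 0.61}]
key_shank [{'xyz': [0.6106, -0.1675, 0.0497], 'score': 0.64}]
key_bar []
key_shank [{'xyz': [0.6101, -0.1675, 0.0512], 'score': 0.59}]
```

```bash
python3 -m jog '[{"fingers":0.0,"x":0,"y":0.0188,"z":-0.0074,"rx":0,"ry":0,"rz":0},{"fingers":0.0,"x":0,"y":0.0221,"z":0.0023,"rx":0,"ry":0,"rz":0},{"fingers":0.0,"x":0,"y":0,"z":0,"rx":0,"ry":0,"rz":0},{"fingers":0.0,"x":0,"y":0.0198,"z":0.0082,"rx":0,"ry":0,"rz":0},{"fingers":0.0,"x":0,"y":0,"z":0,"rx":0,"ry":0,"rz":0}]'
python3 - <<'E'
from h import *
need(90,30,[.68,-.165,.03])
for c in ['side','scene']:
  im,d=r.grab_frame(c)
  for n in ['key_bar','key_shank']:print(n,r.landmark_of(n,c)[:1])
  if c=='side':
    x,y=map(int,w2px('side',[.65,-.17,.06]))
    cv2.imwrite('pics/s3.png',cv2.resize(im[y-60:y+60,x-80:x+80,::-1],(800,600),interpolation=cv2.INTER_CUBIC))
E
```

```text
clock: 12.9
tcp_pos: [0.668, -0.158, 0.0433]
orientation: [-1.925, -1.925, 0.516]
contact_force: [-0.7, 1.0, 1.0]
grip_width: 0.0086
gripper_force: 28.3
pos [ 0.668  -0.158   0.0433] turn [-0.1 -0.1  0. ] shift now [-0.007   0.017   0.0055] shift final [-0.007   0.017   0.0055] j [-0.18  1.07  0.6   1.2  -0.38  1.52  0.41] t 12.9
key_bar [{'xyz': [0.6647, -0.1813, 0.0416], 'score': 0.56}]
key_shank [{'xyz': [0.6386, -0.1599, 0.0262], 'score': 0.49}]
key_bar [{'xyz': [0.6658, -0.1819, 0.0467], 'score': 0.54}]
key_shank [{'xyz': [0.6352, -0.1643, 0.0264], 'score': 0.67}]
```

View pics/s3.png

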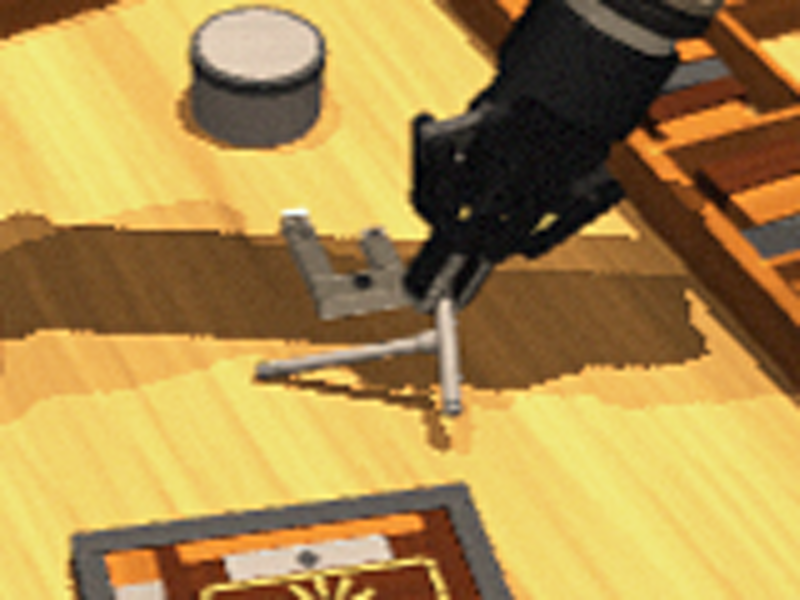

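The key is almost flat now: tip on the bench at (262,370) in the crop, crossbar from (445,290) to (453,408). I'll lower it a little, release and back off.

```bash
python3 -m jog '[{"fingers":0.0,"x":-0.004,"y":0.014,"z":0.0126,"rx":0,"ry":0,"rz":0},{"fingers":0.0,"x":0,"y":0,"z":0,"rx":0,"ry":0,"rz":0},{"fingers":0.035,"x":0,"y":0,"z":0,"rx":0,"ry":0,"rz":0},{"fingers":0.035,"x":0,"y":0,"z":0,"rx":0,"ry":0,"rz":0},{"fingers":0.035,"x":0,"y":0,"z":-0.03,"rx":0,"ry":0,"rz":0},{"fingers":0.035,"x":0,"y":0,"z":-0.06,"rx":0,"ry":0,"rz":0},{"fingers":0.035,"x":0,"y":0,"z":-0.06,"rx":0,"ry":0,"rz":0},{"fingers":0.035,"x":0,"y":-0.03,"z":-0.05,"rx":-10,"ry":0,"rz":0}]' && python3 -m jog '[{"fingers":0.06,"x":0,"y":-0.04,"z":0,"rx":-10,"ry":0,"rz":0},{"fingers":0.06,"x":0,"y":-0.03,"z":0,"rx":-10,"ry":0,"rz":0},{"fingers":0.06,"x":0,"y":-0.02,"z":0,"rx":0,"ry":0,"rz":0},{"fingers":0.06,"x":0,"y":0,"z":0,"rx":0,"ry":0,"rz":0}]'
cat > lk.py <<'E'
from h import *
for c in ['side','wrist','scene']:
  cal=r.get_calibration(c);im,d=r.grab_frame(c);W=cloud(c,d,cal)
  for n in ['key_bar','key_shank','gauge_center','gauge_jaw']:
    L=r.landmark_of(n,c)[:1]; print(c,n,[(np.round(l['xyz'],4).tolist(),round(l['score'],2)) for l in L])
  cv2.imwrite(f'pics/lk_{c}.png',im[...,::-1]); np.savez(f'lk_{c}.npz',im=im,d=d,W=W)
need(90,0,[.63,-.165,.12])
E
python3 lk.py
```

```text
clock: 14.2
tcp_pos: [0.7524, -0.1599, 0.2015]
orientation: [-2.019, -2.034, 0.369]
contact_force: [-0.0, -0.5, -0.2]
grip_width: 0.0351
gripper_force: 0.0
clock: 14.7
tcp_pos: [0.6642, -0.1629, 0.2338]
orientation: [-2.215, -2.21, 0.014]
contact_force: [1.2, 0.2, -0.4]
grip_width: 0.0602
gripper_force: 0.0
side key_bar [([0.4693, 0.26, 0.0328], 0.75)]
side key_shank [([0.6415, -0.165, 0.001], 0.73)]
side gauge_center [([0.665, -0.0698, 0.005], 0.55)]
side gauge_jaw [([0.6569, -0.0366, 0.002], 0.78)]
wrist key_bar [([0.6797, -0.1819, 0.0031], 0.72)]
wrist key_shank [([0.6433, -0.1705, 0.0086], 0.96)]
wrist gauge_center [([0.6698, -0.0738, 0.0056], 0.98)]
wrist gauge_jaw [([0.6506, -0.0381, 0.0072], 0.97)]
scene key_bar [([0.6803, -0.1798, 0.0084], 0.87)]
scene key_shank [([0.6407, -0.1693, 0.008], 0.57)]
scene gauge_center [([0.6698, -0.07, 0.0072], 0.68)]
scene gauge_jaw [([0.6573, -0.0377, 0.0065], 0.62)]
pos [ 0.6656 -0.163   0.2326] turn [-0.9 -0.  -0. ] shift now [-0.0022 -0.0338  0.1132] shift final [-0.002  -0.0356  0.1126] j [-0.29  0.58  0.67  1.55 -0.37  1.17  0.45] t 15.45
```

Run:
```python
from h import *
z=np.load('lk_wrist.npz');W=z['W'];d=z['d']
m=(d>0)&(W[...,2]>.0045)&(W[...,2]<.03)&(W[...,0]>.55)&(W[...,0]<.74)&(W[...,1]>-.235)&(W[...,1]<-.118)
n,l,s,c=cv2.connectedComponentsWithStats(m.astype(np.uint8))
k=1+np.argmax(s[1:,4]);P=W[l==k];print(s[1:,4],P[:,2].max())
a=np.radians(162)
for i in range(4):
    u=np.array([np.cos(a),np.sin(a)]);v=np.array([-u[1],u[0]])
    S=P[:,:2]@u;T=P[:,:2]@v
    sh=S>S.min()+.02
    # shank fit
    q=np.polyfit(S[sh],T[sh],1);a+=np.arctan(q[0])
u=np.array([np.cos(a),np.sin(a)]);v=np.array([-u[1],u[0]]);S=P[:,:2]@u;T=P[:,:2]@v
t0=np.median(T[S>S.min()+.02]);bar=S.min()+.005
print('yaw',np.degrees(a),'len',S.max()-S.min(),'bar',u*bar+v*t0,'shank',u*(bar+.038)+v*t0,'barT',T.min()-t0,T.max()-t0)
# tool yaw options: tool y perpendicular to shank => tool x along shank
yaw=np.degrees(a);s_=u*(bar+.038)+v*t0
for y in (yaw,yaw-180): need(y,0,[*s_,.06])
B=W[(d>0)&(W[...,2]>.009)&(W[...,2]<.02)&(W[...,0]>.6)&(W[...,0]<.74)&(W[...,1]>-.12)&(W[...,1]<0)]
print(cv2.minAreaRect((B[:,:2]*1000).astype(np.float32)))
```

```text
[951  71   1] 0.011292636363899211
yaw 156.12649607574608 len 0.10493442748806026 bar [ 0.67775701 -0.18081556] shank [ 0.64300824 -0.16543624] barT -0.03725136925998268 0.03869802543248027
pos [ 0.6656 -0.163   0.2326] turn [ -0.8  -0.6 -66.2] shift now [-0.0026 -0.0198  0.1729] shift final [ 0.0197 -0.0114  0.1726] j [-0.29  0.58  0.67  1.55 -0.37  1.17  0.45] t 15.45
pos [ 0.6656 -0.163   0.2326] turn [ -0.7   0.9 113.8] shift now [-0.0026 -0.0198  0.1729] shift final [-0.0197  0.0114  0.1726] j [-0.29  0.58  0.67  1.55 -0.37  1.17  0.45] t 15.45
((668.466064453125, -70.4775390625), (76.16593933105469, 50.0684700012207), 81.22325134277344)
```

```bash
python3 -m jog '[{"fingers":0.04,"x":0,"y":0,"z":0,"rx":0,"ry":0,"rz":-9.5},{"fingers":0.04,"x":0,"y":0,"z":0.0,"rx":0,"ry":0,"rz":-9.5},{"fingers":0.04,"x":0,"y":0,"z":0.0,"rx":0,"ry":0,"rz":-9.5},{"fingers":0.04,"x":0,"y":0,"z":0.0,"rx":0,"ry":0,"rz":-9.5},{"fingers":0.04,"x":0,"y":0,"z":0,"rx":0,"ry":0,"rz":-9.5},{"fingers":0.04,"x":0,"y":0,"z":0,"rx":0,"ry":0,"rz":-9.5},{"fingers":0.04,"x":0,"y":0,"z":0,"rx":0,"ry":0,"rz":-9.2},{"fingers":0.04,"x":0.02,"y":-0.011,"z":0.06,"rx":0,"ry":0,"rz":0}]' && python3 -m jog '[{"fingers":0.04,"x":0,"y":0,"z":0.06,"rx":0,"ry":0,"rz":0},{"fingers":0.04,"x":0,"y":0,"z":0.02,"rx":0,"ry":0,"rz":0},{"fingers":0.04,"x":0,"y":0,"z":0,"rx":0,"ry":0,"rz":0}]'
python3 - <<'E'
from h import *
need(156.1,0,[.643,-.1654,.003])
im,d=r.grab_frame('wrist')
for n in ['key_bar','key_shank']:print(n,r.landmark_of(n,'wrist')[:1])
E
```

```text
clock: 16.45
tcp_pos: [0.6471, -0.1655, 0.1785]
orientation: [-0.644, -3.07, 0.003]
contact_force: [0.4, -0.4, -1.2]
grip_width: 0.0399
gripper_force: 0.0
clock: 16.82
tcp_pos: [0.6412, -0.1647, 0.0942]
orientation: [-0.645, -3.057, 0.005]
contact_force: [-0.3, -0.3, 0.5]
grip_width: 0.0399
gripper_force: 0.0
pos [ 0.6412 -0.1647  0.0942] turn [-0.4 -1.   0.1] shift now [-0.0035  0.0007  0.0911] shift final [-0.002   0.0001  0.0912] j [-0.08  0.63  0.34  1.7  -0.26  0.87  1.52] t 16.825
key_bar [{'xyz': [0.6807, -0.1818, 0.0027], 'score': 0.79}]
key_shank [{'xyz': [0.6441, -0.1684, 0.0073], 'score': 0.73}]
```

```bash
python3 -m jog '[{"fingers":0.04,"x":-0.002,"y":-0.001,"z":0.04,"rx":-0.4,"ry":-1,"rz":0},{"fingers":0.04,"x":0,"y":0,"z":0.04,"rx":0,"ry":0,"rz":0},{"fingers":0.04,"x":0,"y":0,"z":0.009,"rx":0,"ry":0,"rz":0},{"fingers":0.04,"x":0,"y":0,"z":0.002,"rx":0,"ry":0,"rz":0},{"fingers":0.0,"x":0,"y":0,"z":0,"rx":0,"ry":0,"rz":0},{"fingers":0.0,"x":0,"y":0,"z":0,"rx":0,"ry":0,"rz":0},{"fingers":0.0,"x":0,"y":0,"z":0,"rx":0,"ry":0,"rz":0},{"fingers":0.0,"x":0,"y":0,"z":0,"rx":0,"ry":0,"rz":0}]' 60
```

```text
clock: 17.98
tcp_pos: [0.6434, -0.1667, 0.0056]
orientation: [0.648, 3.069, 0.002]
contact_force: [-1.6, 0.5, 6.8]
grip_width: 0.0028
gripper_force: 58.5
```

```bash
python3 -m jog '[{"fingers":0.035,"x":0,"y":0,"z":0,"rx":0,"ry":0,"rz":0},{"fingers":0.035,"x":0,"y":0,"z":0.002,"rx":0,"ry":0,"rz":0},{"fingers":0.035,"x":0,"y":0,"z":0,"rx":0,"ry":0,"rz":0}]' 40
python3 - <<'E'
from h import *
need(156.1,0,[.643,-.1654,.0005])
E
python3 -m jog '[{"fingers":0.025,"x":0,"y":0,"z":0.002,"rx":0,"ry":0,"rz":0},{"fingers":0.015,"x":0,"y":0,"z":0,"rx":0,"ry":0,"rz":0},{"fingers":0.015,"x":0,"y":0,"z":0,"rx":0,"ry":0,"rz":0}]'
```

```text
clock: 18.35
tcp_pos: [0.6419, -0.1663, 0.0013]
orientation: [0.648, 3.072, 0.001]
contact_force: [-0.9, -0.5, -0.3]
grip_width: 0.0348
gripper_force: 0.0
pos [ 0.6419 -0.1663  0.0013] turn [0.1 0.1 0.1] shift now [-0.0006  0.0013  0.0008] shift final [-0.0006  0.0013  0.0008] j [-0.04  0.75  0.29  1.74 -0.31  0.69  1.57] t 18.35
clock: 18.73
tcp_pos: [0.6426, -0.1674, 0.0005]
orientation: [0.649, 3.07, -0.0]
contact_force: [-0.9, -0.4, 5.7]
grip_width: 0.0151
gripper_force: 3.1
```

```bash
python3 -m jog '[{"fingers":0.0,"x":0,"y":0,"z":0,"rx":0,"ry":0,"rz":0},{"fingers":0.0,"x":0,"y":0,"z":0,"rx":0,"ry":0,"rz":0},{"fingers":0.0,"x":0,"y":0,"z":0,"rx":0,"ry":0,"rz":0},{"fingers":0.0,"x":0,"y":0,"z":0,"rx":0,"ry":0,"rz":0}]' 60
```

```text
clock: 19.23
tcp_pos: [0.6429, -0.1673, 0.0006]
orientation: [0.649, 3.07, 0.0]
contact_force: [-1.4, -0.6, 6.2]
grip_width: 0.0051
gripper_force: 59.6
```

```bash
python3 -m jog '[{"fingers":0.0,"x":0,"y":0,"z":-0.02,"rx":0,"ry":0,"rz":0},{"fingers":0.0,"x":0,"y":0,"z":-0.04,"rx":0,"ry":0,"rz":0},{"fingers":0.0,"x":0,"y":0,"z":-0.06,"rx":0,"ry":0,"rz":0},{"fingers":0.0,"x":0,"y":0,"z":0,"rx":0,"ry":0,"rz":0}]'
python3 - <<'E'
from h import *
for c in ['side','scene']:
  im,d=r.grab_frame(c)
  for n in ['key_bar','key_shank','slot_bar','slot_shank']:print(c,n,[np.round(l['xyz'],4) for l in r.landmark_of(n,c)[:1]])
need(7.6,0,[.506,.2665,.15])
E
```

```text
clock: 19.73
tcp_pos: [0.6454, -0.1677, 0.1259]
orientation: [0.647, 3.061, 0.002]
contact_force: [-0.3, -1.1, -1.4]
grip_width: 0.0046
gripper_force: 58.7
side key_bar [array([ 0.68  , -0.1821,  0.1305])]
side key_shank [array([ 0.645 , -0.1679,  0.1298])]
side slot_bar [array([0.4664, 0.261 , 0.0315])]
side slot_shank [array([0.5021, 0.2647, 0.034 ])]
scene key_bar [array([ 0.6742, -0.1802,  0.1245])]
scene key_shank [array([ 0.6413, -0.1655,  0.1223])]
scene slot_bar [array([0.4636, 0.2613, 0.034 ])]
scene slot_shank [array([0.5088, 0.2667, 0.0287])]
pos [ 0.6414 -0.1664  0.1187] turn [ 1.000e-01 -0.000e+00  1.486e+02] shift now [ 0.2988  0.3412 -0.0313] shift final [-0.077  -0.447  -0.0313] j [-0.09  0.59  0.36  1.7  -0.25  0.89  1.52] t 20.225
```

```bash
python3 -m jog '[{"fingers":0.0,"x":0,"y":0,"z":-0.04,"rx":0,"ry":0,"rz":10.6},{"fingers":0.0,"x":0,"y":0,"z":0,"rx":0,"ry":0,"rz":10.6},{"fingers":0.0,"x":0,"y":0,"z":0,"rx":0,"ry":0,"rz":10.6},{"fingers":0.0,"x":0,"y":0,"z":0,"rx":0,"ry":0,"rz":10.6},{"fingers":0.0,"x":0,"y":0,"z":0,"rx":0,"ry":0,"rz":10.6},{"fingers":0.0,"x":0,"y":0,"z":0,"rx":0,"ry":0,"rz":10.6},{"fingers":0.0,"x":0,"y":0,"z":0,"rx":0,"ry":0,"rz":10.6},{"fingers":0.0,"x":0,"y":0,"z":0,"rx":0,"ry":0,"rz":10.6}]' && python3 -m jog '[{"fingers":0.0,"x":0,"y":0,"z":0,"rx":0,"ry":0,"rz":10.6},{"fingers":0.0,"x":0,"y":0,"z":0,"rx":0,"ry":0,"rz":10.6},{"fingers":0.0,"x":0,"y":0,"z":0,"rx":0,"ry":0,"rz":10.6},{"fingers":0.0,"x":0,"y":0,"z":0,"rx":0,"ry":0,"rz":10.6},{"fingers":0.0,"x":0,"y":0,"z":0,"rx":0,"ry":0,"rz":10.6},{"fingers":0.0,"x":0,"y":0,"z":0,"rx":0,"ry":0,"rz":10.6},{"fingers":0.0,"x":0,"y":0,"z":0,"rx":0,"ry":0,"rz":0}]'
python3 -c "
from h import *
need(7.6,0,[.506,.2665,.16])"
```

```text
clock: 21.22
tcp_pos: [0.6417, -0.1663, 0.1593]
orientation: [2.557, 1.824, 0.003]
contact_force: [0.6, 0.2, -3.0]
grip_width: 0.0048
gripper_force: 58.7
clock: 22.1
tcp_pos: [0.6417, -0.1661, 0.1589]
orientation: [3.134, 0.216, 0.002]
contact_force: [-0.2, -0.3, -1.2]
grip_width: 0.005
gripper_force: 58.7
pos [ 0.6417 -0.1661  0.1589] turn [ 0.  -0.1  0.3] shift now [-0.0751 -0.4472 -0.0015] shift final [-0.0773 -0.4468 -0.0011] j [-0.49  0.76  1.02  1.7  -0.72  1.1  -0.68] t 22.1
```

```bash
python3 -m jog '[{"fingers":0.0,"x":-0.0096,"y":-0.056,"z":0,"rx":0,"ry":0,"rz":0},{"fingers":0.0,"x":-0.0096,"y":-0.056,"z":0,"rx":0,"ry":0,"rz":0},{"fingers":0.0,"x":-0.0096,"y":-0.056,"z":0,"rx":0,"ry":0,"rz":0},{"fingers":0.0,"x":-0.0096,"y":-0.056,"z":0,"rx":0,"ry":0,"rz":0},{"fingers":0.0,"x":-0.0096,"y":-0.056,"z":0,"rx":0,"ry":0,"rz":0},{"fingers":0.0,"x":-0.0096,"y":-0.056,"z":0,"rx":0,"ry":0,"rz":0},{"fingers":0.0,"x":-0.0096,"y":-0.056,"z":0,"rx":0,"ry":0,"rz":0},{"fingers":0.0,"x":-0.0096,"y":-0.055,"z":0,"rx":0,"ry":0,"rz":0}]' && python3 -m jog '[{"fingers":0.0,"x":0,"y":0,"z":0,"rx":0,"ry":0,"rz":0}]'
cat > lk2.py <<'E'
from h import *
for c in ['wrist','scene','side']:
  cal=r.get_calibration(c);im,d=r.grab_frame(c);W=cloud(c,d,cal)
  for n in ['key_bar','key_shank','slot_bar','slot_shank','slot_gauge','slot_jaw']:
    L=r.landmark_of(n,c)[:1]; print(c,n,[(np.round(l['xyz'],4).tolist(),round(l['score'],2)) for l in L])
  cv2.imwrite(f'pics/lk2_{c}.png',im[...,::-1]); np.savez(f'lk2_{c}.npz',im=im,d=d,W=W)
need(7.6,0,[.506,.2665,.16])
E
python3 lk2.py
```

```text
clock: 23.1
tcp_pos: [0.5046, 0.2681, 0.1594]
orientation: [-3.133, -0.22, -0.004]
contact_force: [0.6, 0.1, -1.8]
grip_width: 0.0051
gripper_force: 58.8
clock: 23.22
tcp_pos: [0.5034, 0.272, 0.1584]
orientation: [-3.132, -0.234, -0.001]
contact_force: [-0.6, -0.0, -1.2]
grip_width: 0.0055
gripper_force: 58.9
wrist key_bar []
wrist key_shank [([0.507, 0.2697, 0.1654], 0.78)]
wrist slot_bar [([0.4589, 0.2607, 0.0294], 0.69)]
wrist slot_shank [([0.4994, 0.2648, 0.0325], 0.76)]
wrist slot_gauge [([0.6342, 0.2823, 0.0295], 0.7)]
wrist slot_jaw [([0.6057, 0.2607, 0.0292], 0.76)]
scene key_bar [([0.4694, 0.2622, 0.1663], 0.71)]
scene key_shank [([0.5052, 0.2649, 0.1637], 0.7)]
scene slot_bar [([0.4691, 0.2595, 0.032], 0.56)]
scene slot_shank [([0.5062, 0.2648, 0.0294], 0.55)]
scene slot_gauge [([0.6346, 0.2851, 0.0306], 0.79)]
scene slot_jaw [([0.6071, 0.2608, 0.0298], 0.72)]
side key_bar [([0.4679, 0.2626, 0.163], 0.41)]
side key_shank [([0.5051, 0.2665, 0.1638], 0.57)]
side slot_bar [([0.4662, 0.2591, 0.0333], 0.94)]
side slot_shank [([0.5043, 0.2679, 0.0309], 0.67)]
side slot_gauge [([0.6347, 0.2793, 0.0302], 0.65)]
side slot_jaw [([0.6046, 0.2626, 0.0303], 0.87)]
pos [0.5053 0.2662 0.1593] turn [ 0.  -0.1  0.2] shift now [ 0.0007 -0.0002 -0.0007] shift final [ 0.0007 -0.0002 -0.0007] j [-1.4   0.69  1.17  1.93 -0.75  1.04 -1.33] t 24.275
```

View pics/lk2_wrist.png

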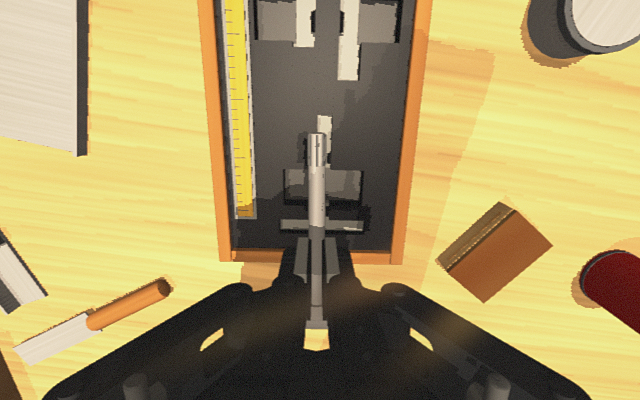

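The wrist view shows the held shank at u≈317 with its tip at (316,150). The T cutout's crossbar spans (280..364, 225) and its shank end is near (324,118). I'll measure the key and the slot metrically in the drawer axes.

```bash
cat > fit.py <<'E'
from h import *
def slots(W,d,a=np.radians(7.6),c=np.array([.573,.284])):
    u=np.array([np.cos(a),np.sin(a)]);v=np.array([-u[1],u[0]])
    return ((W[...,:2]-c)@u)*1000,((W[...,:2]-c)@v)*1000
if __name__=='__main__':
  for cam in ['wrist','scene','side']:
    z=np.load(f'lk2_{cam}.npz');W=z['W'];d=z['d'];X,Y=slots(W,d);Z=W[...,2]*1000
    ok=d>0
    w=ok&(abs(Z-42.5)<2.5)&(abs(X)<160)&(abs(Y)<105)
    print(cam,'wall',cv2.minAreaRect(np.c_[X[w],Y[w]].astype(np.float32)))
    f=ok&(abs(X)<120)&(abs(Y)<60)&(Z<45)&(Z>10)
    print(' foam z',np.median(Z[f]))
    # crossbar slot
    s=f&(Z<32.5)&(X<-70)&(Y<40)
    print(' low x hist',np.histogram(X[s],np.arange(-125,-20,5)))
    s2=f&(Z<32)&(X>-60)&(X<-5)&(Y<25)&(Y>-60)
    for x0 in range(-125,-10,5):
        m=f&(Z<32)&(X>=x0)&(X<x0+5)&(Y<50)
        if m.sum()>3: print(x0,m.sum(),np.percentile(Y[m],[2,50,98]).round(1),np.median(Z[m]).round(1))
    k=ok&(Z>140)&(Z<175)&(X>-120)&(X<20)&(abs(Y)<60)
    if cam=='wrist':
        for x0 in range(-120,20,8):
            m=k&(X>=x0)&(X<x0+8)
            if m.sum()>3: print('key',x0,m.sum(),np.percentile(Y[m],[5,50,95]).round(1),np.median(Z[m]).round(1),X[m].max().round(1))
E
python3 fit.py
```

```text
wrist wall ((-33.5244140625, 1.4939651489257812), (175.5482635498047, 221.2744140625), 89.95287322998047)
 foam z 35.2640991172416
 low x hist (array([  0, 281, 327, 273,  12,   5,   9, 482, 303, 293, 322,   0,   0,
         0,   0,   0,   0,   0,   0,   0]), array([-125, -120, -115, -110, -105, -100,  -95,  -90,  -85,  -80,  -75,
        -70,  -65,  -60,  -55,  -50,  -45,  -40,  -35,  -30,  -25]))
-120 264 [-47.6 -15.6  30.6] 27.5
-115 323 [-47.7 -17.4  31.4] 25.6
-110 273 [-48.4 -15.3  31.5] 25.6
-105 12 [-14.3 -12.3 -11.2] 26.0
-100 5 [-11.2 -11.2 -11.1] 26.9
-95 9 [-13.6 -11.1 -11. ] 27.0
-90 469 [-44.3 -16.   26.9] 20.9
-85 303 [-44.4 -16.9  27.6] 17.6
-80 293 [-44.4 -16.7  27.6] 17.7
-75 322 [-44.4 -16.5  27.6] 17.7
-70 315 [-44.4 -17.3  27.6] 17.6
-65 321 [-44.4 -17.1  27.6] 17.7
-60 140 [-44.5 -15.1  27.5] 17.8
-55 21 [-14.5 -12.7 -10.9] 26.7
-45 7 [-13.8 -11.4 -11.3] 31.1
-40 23 [-14.4 -13.1 -11.3] 26.6
-35 29 [-14.7 -13.  -11.2] 26.9
-30 27 [-14.7 -12.9 -11.1] 26.8
-25 53 [-14.5 -11.   -3. ] 26.6
-20 84 [-14.3  -8.6  -2.9] 26.5
-15 84 [-14.2  -8.5  -2.8] 26.4
key -112 197 [
[... 1208 characters left out ...]
 [14.4 26.8 28.4] 24.8
side wall ((-0.05499267578125, 1.8444061279296875), (183.49334716796875, 292.9330139160156), 89.83370971679688)
 foam z 35.3228459406576
 low x hist (array([ 0,  0,  8, 23, 27,  5,  2,  0,  4, 20, 18,  0,  0,  0,  0,  0,  0,
        0,  0,  0]), array([-125, -120, -115, -110, -105, -100,  -95,  -90,  -85,  -80,  -75,
        -70,  -65,  -60,  -55,  -50,  -45,  -40,  -35,  -30,  -25]))
-115 7 [-26.5  10.1  30.1] 27.5
-110 23 [-32.2   5.   34.9] 25.5
-105 24 [-36.1  -3.   31.2] 26.9
-80 19 [-31.9  13.5  31.6] 19.6
-75 16 [-10.8  13.5  30.7] 19.2
-70 18 [-16.4  12.1  28.4] 19.3
-65 21 [-15.8  23.   31.8] 20.5
-60 30 [-25.6   5.4  31.8] 21.5
-55 22 [-26.    4.5  32.6] 25.5
```

```bash
python3 -m jog '[{"fingers":0.0,"x":-0.004,"y":0,"z":0.04,"rx":0,"ry":0,"rz":0.5},{"fingers":0.0,"x":0,"y":0,"z":0.035,"rx":0,"ry":0,"rz":0},{"fingers":0.0,"x":0,"y":0,"z":0,"rx":0,"ry":0,"rz":0},{"fingers":0.0,"x":0,"y":0,"z":0,"rx":0,"ry":0,"rz":0}]'
cat > fit2.py <<'E'
from fit import *
cal=r.get_calibration('wrist');p0=pose()[0];im,d=r.grab_frame('wrist');p1=pose()[0];W=cloud('wrist',d,cal)
X,Y=slots(W,d);Z=W[...,2]*1000;ok=d>0
print('tcp',p0.round(4),p1.round(4),'tcp drawer',[a.round(1) for a in slots(p1[None],0)])
f=ok&(abs(X)<135)&(abs(Y)<70)&(Z<45)&(Z>10)
for x0 in range(-125,-5,5):
    m=f&(Z<32)&(X>=x0)&(X<x0+5)&(Y<50)
    if m.sum()>3: print(x0,m.sum(),np.percentile(Y[m],[2,50,98]).round(1),np.median(Z[m]).round(1),X[m].min().round(1),X[m].max().round(1))
zt=p1[2]*1000
k=ok&(Z>zt-3)&(Z<zt+15)&(X>-130)&(X<20)&(abs(Y)<60)
for x0 in range(-120,20,8):
    m=k&(X>=x0)&(X<x0+8)
    if m.sum()>3: print('key',x0,m.sum(),np.percentile(Y[m],[3,50,97]).round(1),np.median(Z[m]).round(1),X[m].max().round(1))
need(7.6,0,[.506,.2665,.08])
E
python3 fit2.py
```

```text
clock: 24.78
tcp_pos: [0.5024, 0.2655, 0.0855]
orientation: [-3.135, -0.198, -0.006]
contact_force: [0.1, -0.2, -1.6]
grip_width: 0.0049
gripper_force: 58.9
tcp [0.5024 0.2655 0.0855] [0.5027 0.2658 0.0858] tcp drawer [array([-72.1]), array([-8.8])]
-120 206 [-48.4  19.4  31.6] 27.9 -117.1 -115.0
-115 237 [-48.5  18.5  31.9] 25.7 -115.0 -110.0
-110 133 [-48.6  18.4  31.8] 25.8 -110.0 -106.1
-90 1017 [-43.9  -2.5  27.1] 21.9 -89.4 -85.0
-85 565 [-44.4  -2.5  27.7] 17.7 -85.0 -80.0
-80 560 [-44.4  -1.9  27.6] 17.7 -80.0 -75.0
-75 585 [-44.4 -15.1  27.5] 17.7 -75.0 -70.0
-70 582 [-44.4  -2.   27.6] 17.7 -70.0 -65.0
-65 603 [-44.4  -2.8  27.6] 17.7 -65.0 -60.0
-60 70 [-44.5   1.1  27.7] 18.4 -60.0 -55.6
-55 9 [-3.2 -2.5 -2.5] 26.7 -53.8 -51.0
-40 15 [-3.4 -2.7 -2.2] 26.8 -39.8 -35.1
-35 15 [-2.8 -2.3 -2.2] 29.2 -34.8 -30.4
-30 15 [-2.9 -2.3 -2.2] 27.5 -29.8 -25.4
-25 16 [-2.9 -2.6 -2.2] 26.8 -25.0 -20.4
-20 59 [-14.7  -6.2  -2.3] 26.5 -19.9 -15.3
-15 159 [-14.6  -8.2  -2.4] 26.5 -14.9 -10.3
-10 80 [-14.6  -8.6  -2.5] 26.6 -9.8 -7.8
key -120 32 [-14.3  -9.   -3.6] 93.4 -112.0
key -112 202 [-13.7  -8.5  -3.7] 93.9 -104.1
key -104 175 [-11.6  -9.   -5.9] 93.9 -96.0
key -96 131 [-11.1  -8.6  -6.5] 92.7 -88.0
key -88 138 [-11.1  -9.1  -6.5] 92.6 -80.1
key -80 139 [-11.1  -8.6  -6.6] 92.6 -72.1
key -72 367 [-24.1  -9.1   6.2] 94.0 -64.1
key -64 518 [-17.3  -9.2  -0.6] 92.9 -56.1
key -56 251 [-12.6  -9.2  -5.4] 92.2 -48.0
key -48 257 [-12.6  -8.8  -5.5] 92.2 -40.1
key -40 280 [-13.1  -9.3  -5.6] 92.3 -32.0
key -32 295 [-13.   -9.3  -5.7] 92.2 -24.0
key -24 335 [-13.5  -9.4  -5.3] 92.2 -16.0
key -16 253 [-13.4  -9.4  -5.4] 92.1 -10.5
pos [0.5027 0.2658 0.0858] turn [-0.  -0.3 -0.4] shift now [ 0.0034 -0.0003  0.0058] shift final [ 0.0034 -0.0003  0.0058] j [-1.33  0.77  1.06  1.98 -0.86  0.92 -1.26] t 24.825
```

Run:
```python
from fit import *
cal=r.get_calibration('wrist');im,d=r.grab_frame('wrist');cv2.imwrite('pics/w5.png',im[...,::-1])
print('cam drawer',[x.round(0) for x in slots(np.array(cal['extrinsics'])[None,:3,3],0)],cal['extrinsics'][2][3])
a=np.radians(7.6);u=np.array([np.cos(a),np.sin(a)]);v=np.array([-u[1],u[0]]);c=np.array([.573,.284])
g=cv2.cvtColor(im,cv2.COLOR_RGB2GRAY)
def prof(xs,ys,z):
    out=[]
    for x in xs:
        s=[]
        for y in ys:
            w=c+u*x/1000+v*y/1000;p=w2px('wrist',[*w,z],cal)
            i,j=int(round(p[1])),int(round(p[0]))
            s.append(g[i,j] if 0<=i<400 and 0<=j<640 else -1)
        out.append(int(np.median(s)))
    return out
for z in (.026,.036):
  print('z',z)
  print('tip',list(zip(range(-14,2),prof(range(-14,2),np.arange(-11,-5),z))))
  print('bar+',list(zip(range(-124,-98),prof(range(-124,-98),np.arange(18,28),z))))
  print('bar-',list(zip(range(-124,-98),prof(range(-124,-98),np.arange(-44,-34),z))))
  print('notch',list(zip(range(-96,-50),prof(range(-96,-50),np.arange(16,24),z))))
```

```text
cam drawer [array([4.]), array([-9.])] 0.22831523643930338
z 0.026
tip [(-14, 213), (-13, 213), (-12, 214), (-11, 215), (-10, 216), (-9, 222), (-8, 131), (-7, 94), (-6, 100), (-5, 99), (-4, 99), (-3, 98), (-2, 102), (-1, 102), (0, 100), (1, 101)]
bar+ [(-124, 34), (-123, 35), (-122, 25), (-121, 23), (-120, 29), (-119, 28), (-118, 24), (-117, 24), (-116, 71), (-115, 93), (-114, 110), (-113, 111), (-112, 111), (-111, 111), (-110, 111), (-109, 110), (-108, 113), (-107, 114), (-106, 37), (-105, 38), (-104, 39), (-103, 38), (-102, 43), (-101, 37), (-100, 44), (-99, 39)]
bar- [(-124, 46), (-123, 44), (-122, 40), (-121, 41), (-120, 37), (-119, 40), (-118, 34), (-117, 35), (-116, 58), (-115, 84), (-114, 87), (-113, 83), (-112, 82), (-111, 86), (-110, 84), (-109, 85), (-108, 89), (-107, 39), (-106, 28), (-105, 28), (-104, 31), (-103, 30), (-102, 30), (-101, 32), (-100, 29), (-99, 30)]
notch [(-96, 43), (-95, 42), (-94, 42), (-93, 41), (-92, 23), (-91, 20), (-90, 20), (-89, 23), (-88, 25), (-87, 20), (-86, 23), (-85, 25), (-84, 39), (-83, 47), (-82, 47), (-81, 49), (-80, 66), (-79, 65), (-78, 
[... 963 characters left out ...]
-113, 41), (-112, 37), (-111, 35), (-110, 61), (-109, 85), (-108, 115), (-107, 100), (-106, 96), (-105, 99), (-104, 99), (-103, 86), (-102, 89), (-101, 40), (-100, 31), (-99, 30)]
notch [(-96, 39), (-95, 42), (-94, 39), (-93, 41), (-92, 41), (-91, 42), (-90, 42), (-89, 45), (-88, 41), (-87, 25), (-86, 25), (-85, 19), (-84, 21), (-83, 25), (-82, 27), (-81, 19), (-80, 40), (-79, 49), (-78, 46), (-77, 47), (-76, 62), (-75, 57), (-74, 68), (-73, 66), (-72, 66), (-71, 61), (-70, 65), (-69, 65), (-68, 62), (-67, 65), (-66, 68), (-65, 70), (-64, 75), (-63, 84), (-62, 82), (-61, 104), (-60, 105), (-59, 105), (-58, 106), (-57, 105), (-56, 105), (-55, 107), (-54, 107), (-53, 52), (-52, 53), (-51, 54)]
```

```bash
python3 -m jog '[{"fingers":0.0,"x":0.0018,"y":-0.0006,"z":0.02,"rx":0,"ry":-0.3,"rz":-0.4},{"fingers":0.0,"x":0,"y":0,"z":0.02,"rx":0,"ry":0,"rz":0},{"fingers":0.0,"x":0,"y":0,"z":0.006,"rx":0,"ry":0,"rz":0},{"fingers":0.0,"x":0,"y":0,"z":0,"rx":0,"ry":0,"rz":0}]'
python3 - <<'E'
from fit import *
need(7.6,0,[.5042,.2662,.027]); print([x.round(1) for x in slots(pose()[0][None],0)])
E
python3 -m jog '[{"fingers":0.0,"x":0,"y":0,"z":0.004,"rx":0,"ry":0,"rz":0},{"fingers":0.0,"x":0,"y":0,"z":0.003,"rx":0,"ry":0,"rz":0},{"fingers":0.0,"x":0,"y":0,"z":0,"rx":0,"ry":0,"rz":0}]'
```

```text
clock: 25.38
tcp_pos: [0.5028, 0.2659, 0.0375]
orientation: [3.133, 0.209, -0.006]
contact_force: [0.5, 0.5, -1.0]
grip_width: 0.0047
gripper_force: 58.9
pos [0.5028 0.2659 0.0375] turn [0.1 0.2 0. ] shift now [ 0.0014 -0.0001  0.0105] shift final [ 0.0014 -0.0001  0.0105] j [-1.27  0.82  0.97  1.99 -0.93  0.86 -1.21] t 25.375
[array([-71.9]), array([-8.6])]
clock: 25.75
tcp_pos: [0.5033, 0.2663, 0.0313]
orientation: [3.134, 0.209, -0.004]
contact_force: [0.1, -0.3, -0.1]
grip_width: 0.0052
gripper_force: 58.9
```

```bash
python3 -m jog '[{"fingers":0.0,"x":0.001,"y":0,"z":0.002,"rx":0,"ry":0.2,"rz":0},{"fingers":0.0,"x":0,"y":0,"z":0.002,"rx":0,"ry":0,"rz":0},{"fingers":0.0,"x":0,"y":0,"z":0.0,"rx":0,"ry":0,"rz":0},{"fingers":0.0,"x":0,"y":0,"z":0,"rx":0,"ry":0,"rz":0}]';python3 -m jog '[{"fingers":0.0,"x":0,"y":0,"z":0.002,"rx":0,"ry":0,"rz":0},{"fingers":0.0,"x":0,"y":0,"z":0.001,"rx":0,"ry":0,"rz":0},{"fingers":0.0,"x":0,"y":0,"z":0,"rx":0,"ry":0,"rz":0}]'
```

```text
clock: 26.25
tcp_pos: [0.5045, 0.2665, 0.0273]
orientation: [3.134, 0.21, 0.002]
contact_force: [1.0, -0.5, -2.3]
grip_width: 0.005
gripper_force: 59.0
clock: 26.62
tcp_pos: [0.5046, 0.2665, 0.0267]
orientation: [-3.132, -0.208, -0.001]
contact_force: [-8.1, -1.3, 27.1]
grip_width: 0.0049
gripper_force: 61.8
```

```bash
python3 -m jog '[{"fingers":0.03,"x":0,"y":0,"z":-0.002,"rx":0,"ry":0,"rz":0},{"fingers":0.03,"x":0,"y":0,"z":0,"rx":0,"ry":0,"rz":0},{"fingers":0.03,"x":0,"y":0,"z":-0.03,"rx":0,"ry":0,"rz":0},{"fingers":0.03,"x":0,"y":0,"z":-0.06,"rx":0,"ry":0,"rz":0},{"fingers":0.03,"x":0,"y":0,"z":-0.02,"rx":0,"ry":0,"rz":0},{"fingers":0.03,"x":-0.03,"y":0,"z":0,"rx":0,"ry":0,"rz":0},{"fingers":0.03,"x":0,"y":0,"z":0,"rx":0,"ry":0,"rz":0},{"fingers":0.03,"x":0,"y":0,"z":0,"rx":0,"ry":0,"rz":0}]'
cat > chk.py <<'E'
from fit import *
for cam in ['wrist','scene','side']:
    cal=r.get_calibration(cam);im,d=r.grab_frame(cam);W=cloud(cam,d,cal)
    cv2.imwrite(f'pics/chk_{cam}.png',im[...,::-1]);X,Y=slots(W,d);Z=W[...,2]*1000
    f=(d>0)&(abs(X)<125)&(abs(Y)<60)&(Z>20)&(Z<60)
    foam=np.median(Z[f&(Y<-52)])if (f&(Y<-52)).any() else 0
    print(cam,'foam',round(float(foam),1))
    for x0 in range(-118,-4,8):
        m=f&(X>=x0)&(X<x0+8)&(abs(Y+8.5)<3)
        if m.sum()>2: print(x0,m.sum(),np.percentile(Z[m],[50,90]).round(1),end=' | ')
    for y0 in range(-48,32,10):
        m=f&(Y>=y0)&(Y<y0+10)&(X>-113)&(X<-104)
        if m.sum()>2: print('bar',y0,np.percentile(Z[m],[50,90]).round(1),end=' | ')
    print()
need(7.6,0,[.5042,.2662,.027])
E
python3 chk.py
```

```text
clock: 27.62
tcp_pos: [0.4743, 0.2629, 0.1359]
orientation: [3.134, 0.211, 0.001]
contact_force: [1.3, 0.5, 0.1]
grip_width: 0.0299
gripper_force: 0.0
wrist foam 35.5
-118 61 [33.6 35.9] | -110 63 [35.5 36.5] | -102 68 [35.6 36.5] | -94 64 [34.2 35.1] | -86 77 [34.1 35.1] | -78 79 [34. 35.] | -70 78 [34.1 35.2] | -62 83 [34.1 35.1] | -54 79 [34.1 35. ] | -46 84 [34.1 35.1] | -38 84 [33.8 34.9] | -30 87 [34.1 35. ] | -22 88 [34.2 35.1] | -14 96 [34.  35.2] | -6 95 [35.5 36.3] | bar -48 [34.6 35.9] | bar -38 [34.6 35.8] | bar -28 [34.8 35.9] | bar -18 [34.7 36. ] | bar -8 [34.7 36. ] | bar 2 [34.8 36. ] | bar 12 [34.6 36. ] | bar 22 [34.7 35.9] | 
scene foam 36.2
-118 3 [36.  36.3] | -110 7 [35.5 37.5] | -102 5 [35.9 38. ] | -94 7 [32.4 34.6] | -86 4 [30.5 34. ] | -78 8 [31.8 36. ] | -70 5 [33.  34.3] | -62 4 [32.6 32.9] | -54 3 [36.1 36.2] | -46 3 [34.9 35.1] | -38 3 [35.2 35.4] | -30 3 [34.  34.6] | -22 5 [33.8 35.8] | -14 3 [35.5 35.8] | -6 3 [35.9 36.8] | bar -48 [35.9 36.5] | bar -38 [35.4 36.8] | bar -28 [35.4 36. ] | bar -18 [34.7 35.8] | bar -8 [36.8 37.3] | bar 2 [35.2 38. ] | bar 12 [35.8 36.8] | bar 22 [35.2 36.1] | 
side foam 35.9
-118 3 [34.5 38.4] | -94 3 [34.9 36.1] | -86 5 [34.1 35.1] | -78 6 [31.7 34.9] | -70 4 [33.4 35.4] | -62 3 [32.1 36.9] | -54 3 [34.3 35.4] | -30 6 [35.8 38.2] | -14 4 [35.6 37.5] | -6 4 [36.9 39.4] | bar -48 [35.  37.4] | bar -38 [34.2 36.5] | bar -28 [34.7 37.5] | bar -18 [36.8 38. ] | bar -8 [33.5 36. ] | bar 2 [33.3 35.5] | bar 12 [34.4 37.4] | bar 22 [36.3 38.5] | 
pos [0.4749 0.2626 0.1361] turn [ 0.  -0.1  0.1] shift now [0.0294 0.0002 0.1091] shift final [0.0295 0.0003 0.1091] j [-1.44  0.68  1.16  2.01 -0.77  0.98 -1.32] t 27.775
```

The key is home: the shank top reads 35.1 mm along its whole length and the crossbar is flush with the foam. On the way to the gauge I'll look straight down on the C cutout.

```bash
python3 -m jog '[{"fingers":0.06,"x":0.04,"y":0,"z":-0.02,"rx":0,"ry":0,"rz":0},{"fingers":0.06,"x":0.04,"y":0,"z":-0.01,"rx":0,"ry":0,"rz":0},{"fingers":0.06,"x":0,"y":0,"z":0,"rx":0,"ry":0,"rz":0},{"fingers":0.06,"x":0,"y":0,"z":0,"rx":0,"ry":0,"rz":0}]'
python3 - <<'E'
from fit import *
cal=r.get_calibration('wrist');im,d=r.grab_frame('wrist');W=cloud('wrist',d,cal);np.savez('gs.npz',im=im,W=W,d=d)
print('cam',[x.round(0) for x in slots(np.array(cal['extrinsics'])[None,:3,3],0)])
for n in ['slot_gauge','slot_jaw']:print(n,r.landmark_of(n,'wrist')[:1])
a=np.radians(7.6);u=np.array([np.cos(a),np.sin(a)]);v=np.array([-u[1],u[0]]);c=np.array([.573,.284])
# rectify z=.036 : x 0..130, y -70..50 at 0.25 mm
def P(x,y): return w2px('wrist',[*(c+u*x/1000+v*y/1000),.036],cal)
src=np.float32([P(5,50),P(125,50),P(125,-70),P(5,-70)]);dst=np.float32([[0,0],[600,0],[600,600],[0,600]])
H=cv2.getPerspectiveTransform(src,dst);rec=cv2.warpPerspective(im[...,::-1],H,(600,600),flags=cv2.INTER_CUBIC)
for x in range(0,120,10): cv2.putText(rec,str(5+x),(x*5,595),0,.35,(0,255,255)); cv2.line(rec,(x*5,580),(x*5,585),(0,255,255))
for y in range(0,120,10): cv2.putText(rec,str(50-y),(570,y*5+4),0,.35,(0,255,255)); cv2.line(rec,(562,y*5),(568,y*5),(0,255,255))
cv2.imwrite('pics/rec.png',np.clip(rec.astype(float)*1.6,0,255).astype(np.uint8))
E
```

```text
clock: 28.28
tcp_pos: [0.5532, 0.2726, 0.1656]
orientation: [3.134, 0.209, -0.001]
contact_force: [-0.3, 0.1, 0.3]
grip_width: 0.0601
gripper_force: 0.0
cam [array([55.]), array([-8.])]
slot_gauge [{'xyz': [0.6335, 0.2825, 0.0311], 'score': 0.68}]
slot_jaw [{'xyz': [0.6069, 0.2607, 0.0281], 'score': 0.74}]
```

View pics/rec.png

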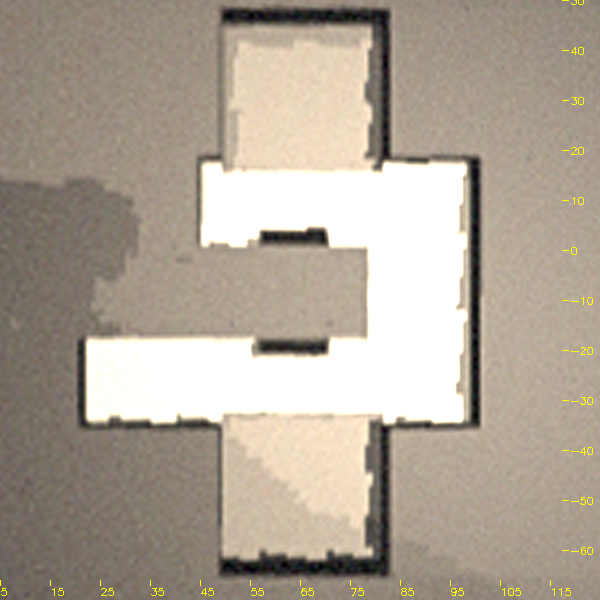

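The rectified view (5 px per mm) shows the C cutout from x 20.8 to 101.0 and y −35.4 to 18.6 mm in the drawer frame, so its centre is (60.9, −8.4) and it is square to the drawer. Next is the gauge.

```bash
python3 -m jog '[{"fingers":0.075,"x":0,"y":0.03,"z":0,"rx":0,"ry":0,"rz":-10.5},{"fingers":0.075,"x":0,"y":0,"z":0,"rx":0,"ry":0,"rz":-10.5},{"fingers":0.075,"x":0,"y":0,"z":0,"rx":0,"ry":0,"rz":-10.5},{"fingers":0.075,"x":0,"y":0,"z":0,"rx":0,"ry":0,"rz":-10.5},{"fingers":0.075,"x":0,"y":0,"z":0,"rx":0,"ry":0,"rz":-10.5},{"fingers":0.075,"x":0,"y":0,"z":0,"rx":0,"ry":0,"rz":-10.5},{"fingers":0.075,"x":0,"y":0,"z":0,"rx":0,"ry":0,"rz":-10.4},{"fingers":0.075,"x":0,"y":0,"z":0,"rx":0,"ry":0,"rz":0}]'
python3 -c "
from h import *
need(81,0,[.6677,-.0754,.1])"
```

```text
clock: 29.42
tcp_pos: [0.5569, 0.2436, 0.1664]
orientation: [-2.389, -2.04, -0.001]
contact_force: [-0.1, -0.4, 0.4]
grip_width: 0.0749
gripper_force: 0.0
pos [0.5569 0.2436 0.1664] turn [-0. -0. -0.] shift now [-0.2977  0.1594  0.0661] shift final [-0.2977  0.1593  0.0664] j [-1.1   0.55  0.81  1.82 -0.48  0.97 -0.24] t 29.425
```

```bash
python3 -m jog '[{"fingers":0.075,"x":-0.05,"y":0.0266,"z":0,"rx":0,"ry":0,"rz":0},{"fingers":0.075,"x":-0.05,"y":0.0266,"z":0,"rx":0,"ry":0,"rz":0},{"fingers":0.075,"x":-0.05,"y":0.0266,"z":0,"rx":0,"ry":0,"rz":0},{"fingers":0.075,"x":-0.05,"y":0.0266,"z":0,"rx":0,"ry":0,"rz":0},{"fingers":0.075,"x":-0.05,"y":0.0266,"z":0,"rx":0,"ry":0,"rz":0},{"fingers":0.075,"x":-0.048,"y":0.0266,"z":0.03,"rx":0,"ry":0,"rz":0},{"fingers":0.075,"x":0,"y":0,"z":0.03,"rx":0,"ry":0,"rz":0},{"fingers":0.075,"x":0,"y":0,"z":0,"rx":0,"ry":0,"rz":0}]'
python3 - <<'E'
from h import *
cal=r.get_calibration('wrist');im,d=r.grab_frame('wrist');W=cloud('wrist',d,cal)
B=W[(d>0)&(W[...,2]>.009)&(W[...,2]<.02)&(W[...,0]>.6)&(W[...,0]<.74)&(W[...,1]>-.125)&(W[...,1]<-.005)]
print(len(B),cv2.minAreaRect((B[:,:2]*1000).astype(np.float32)))
need(81,0,[.6677,-.0754,.0])
E
```

```text
clock: 30.42
tcp_pos: [0.6669, -0.0755, 0.1039]
orientation: [-2.389, -2.035, 0.006]
contact_force: [-0.4, -0.6, 0.5]
grip_width: 0.0751
gripper_force: 0.0
3203 ((668.3753051757812, -70.4261703491211), (76.18912506103516, 50.11865997314453), 81.45462799072266)
pos [ 0.6682 -0.0749  0.1056] turn [-0.1  0.  -0. ] shift now [-0.0006 -0.0002  0.1056] shift final [-0.0006 -0.0004  0.1056] j [-0.46  0.72  0.72  1.7  -0.56  0.95  0.32] t 30.475
```

```bash
python3 -m jog '[{"fingers":0.075,"x":-0.0005,"y":0,"z":0.05,"rx":0,"ry":0,"rz":-0.4},{"fingers":0.075,"x":0,"y":0,"z":0.04,"rx":0,"ry":0,"rz":0},{"fingers":0.065,"x":0,"y":0,"z":0.013,"rx":0,"ry":0,"rz":0},{"fingers":0.06,"x":0,"y":0,"z":0.003,"rx":0,"ry":0,"rz":0},{"fingers":0.06,"x":0,"y":0,"z":0,"rx":0,"ry":0,"rz":0}]' && python3 -m jog '[{"fingers":0.04,"x":0,"y":0,"z":0,"rx":0,"ry":0,"rz":0},{"fingers":0.03,"x":0,"y":0,"z":0,"rx":0,"ry":0,"rz":0},{"fingers":0.03,"x":0,"y":0,"z":0,"rx":0,"ry":0,"rz":0},{"fingers":0.03,"x":0,"y":0,"z":0,"rx":0,"ry":0,"rz":0}]' 60
```

```text
clock: 31.1
tcp_pos: [0.6703, -0.0762, 0.0023]
orientation: [2.379, 2.048, 0.004]
contact_force: [-0.5, -0.4, 0.3]
grip_width: 0.0599
gripper_force: 0.0
clock: 31.6
tcp_pos: [0.6704, -0.0765, 0.0027]
orientation: [2.379, 2.048, 0.005]
contact_force: [-1.3, 0.7, 6.8]
grip_width: 0.0483
gripper_force: 62.5
```

```bash
python3 -m jog '[{"fingers":0.03,"x":0,"y":0,"z":-0.02,"rx":0,"ry":0,"rz":0},{"fingers":0.03,"x":0,"y":0,"z":-0.05,"rx":0,"ry":0,"rz":0},{"fingers":0.03,"x":0,"y":0,"z":-0.05,"rx":0,"ry":0,"rz":-9.9},{"fingers":0.03,"x":0,"y":0,"z":0,"rx":0,"ry":0,"rz":-10.5},{"fingers":0.03,"x":0,"y":0,"z":0,"rx":0,"ry":0,"rz":-10.5},{"fingers":0.03,"x":0,"y":0,"z":0,"rx":0,"ry":0,"rz":-10.5},{"fingers":0.03,"x":0,"y":0,"z":0,"rx":0,"ry":0,"rz":-10.5},{"fingers":0.03,"x":0,"y":0,"z":0,"rx":0,"ry":0,"rz":-10.5}]' && python3 -m jog '[{"fingers":0.03,"x":0,"y":0,"z":0,"rx":0,"ry":0,"rz":-10.5},{"fingers":0.03,"x":0,"y":0,"z":0,"rx":0,"ry":0,"rz":-10.5},{"fingers":0.03,"x":0,"y":0,"z":0,"rx":0,"ry":0,"rz":-10.5},{"fingers":0.03,"x":0,"y":0,"z":0,"rx":0,"ry":0,"rz":-10.5},{"fingers":0.03,"x":0,"y":0,"z":0,"rx":0,"ry":0,"rz":0}]'
python3 -c "
from h import *
need(187.6,0,[.6395,.2844,.14])"
```

```text
clock: 32.6
tcp_pos: [0.6689, -0.0768, 0.1221]
orientation: [0.966, 2.987, -0.0]
contact_force: [0.8, -0.5, -1.6]
grip_width: 0.0481
gripper_force: 62.7
clock: 33.22
tcp_pos: [0.669, -0.077, 0.1219]
orientation: [-0.156, 3.136, -0.001]
contact_force: [-0.3, -0.6, -1.4]
grip_width: 0.0482
gripper_force: 62.7
pos [ 0.669  -0.077   0.1219] turn [-0.   0.1 -1.9] shift now [-0.0066  0.3625 -0.0183] shift final [-0.0186  0.3621 -0.0181] j [-0.17  0.59  0.27  1.67 -0.19  0.9   1.85] t 33.225
```

```bash
python3 -m jog '[{"fingers":0.03,"x":0,"y":0.0518,"z":-0.018,"rx":0,"ry":0,"rz":-1.9},{"fingers":0.03,"x":-0.003,"y":0.0518,"z":0,"rx":0,"ry":0,"rz":0},{"fingers":0.03,"x":-0.003,"y":0.0518,"z":0,"rx":0,"ry":0,"rz":0},{"fingers":0.03,"x":-0.003,"y":0.0518,"z":0,"rx":0,"ry":0,"rz":0},{"fingers":0.03,"x":-0.003,"y":0.0518,"z":0,"rx":0,"ry":0,"rz":0},{"fingers":0.03,"x":-0.003,"y":0.0518,"z":0,"rx":0,"ry":0,"rz":0},{"fingers":0.03,"x":-0.003,"y":0.0518,"z":0,"rx":0,"ry":0,"rz":0},{"fingers":0.03,"x":0,"y":0,"z":0,"rx":0,"ry":0,"rz":0}]' && python3 -m jog '[{"fingers":0.03,"x":0,"y":0,"z":0.04,"rx":0,"ry":0,"rz":0},{"fingers":0.03,"x":0,"y":0,"z":0,"rx":0,"ry":0,"rz":0},{"fingers":0.03,"x":0,"y":0,"z":0,"rx":0,"ry":0,"rz":0}]'
cat > gf.py <<'E'
from fit import *
p=pose()[0];cal=r.get_calibration('wrist');im,d=r.grab_frame('wrist');W=cloud('wrist',d,cal);X,Y=slots(W,d);Z=W[...,2]*1000
cv2.imwrite('pics/gf.png',im[...,::-1])
zt=p[2]*1000; print('tcp drawer',[x.round(1) for x in slots(p[None],0)],zt)
m=(d>0)&(Z>zt+5)&(Z<zt+15)&(X>10)&(X<110)&(Y>-60)&(Y<45)
for x0 in range(10,110,6):
    k=m&(X>=x0)&(X<x0+6)
    if k.sum()>5: print(x0,k.sum(),np.percentile(Y[k],[2,98]).round(1),np.median(Z[k]).round(1),X[k].min().round(1))
need(187.6,0,[.6395,.2844,.0257])
E
python3 gf.py
```

```text
clock: 34.22
tcp_pos: [0.6374, 0.2933, 0.1387]
orientation: [-0.22, 3.134, 0.005]
contact_force: [-0.5, 0.8, -1.7]
grip_width: 0.0481
gripper_force: 62.8
clock: 34.6
tcp_pos: [0.6403, 0.285, 0.0996]
orientation: [-0.208, 3.133, -0.001]
contact_force: [0.3, 0.3, -1.4]
grip_width: 0.0484
gripper_force: 62.8
tcp drawer [array([66.8]), array([-7.9])] 99.63973351426448
22 406 [-32.1 -19. ] 110.1 22.9
28 377 [-31.9 -19. ] 110.4 28.0
34 372 [-31.9 -19. ] 110.4 34.0
40 363 [-32.1 -19. ] 110.4 40.0
46 739 [-31.5  16.9] 110.3 46.0
52 865 [-37.1  22.3] 110.5 52.0
58 751 [-43.1  28.5] 110.5 58.0
64 623 [-31.3  16.8] 110.4 64.0
70 583 [-31.3  16.7] 110.4 70.0
76 916 [-30.9  16.4] 110.0 76.0
82 1016 [-31.   16.6] 110.5 82.0
88 948 [-31.3  16.5] 110.5 88.0
94 749 [-31.1  16.5] 110.4 94.0
pos [0.6407 0.2854 0.1002] turn [0.  0.2 0. ] shift now [ 0.0015 -0.0008  0.0745] shift final [ 0.0013 -0.0008  0.0745] j [-0.66  0.66  0.23  1.6  -0.18  0.9   1.33] t 34.65
```

```bash
python3 -m jog '[{"fingers":0.03,"x":0.0,"y":-0.001,"z":0.04,"rx":0,"ry":0.2,"rz":0},{"fingers":0.03,"x":0,"y":0,"z":0.015,"rx":0,"ry":0,"rz":0},{"fingers":0.03,"x":0,"y":0,"z":0,"rx":0,"ry":0,"rz":0},{"fingers":0.03,"x":0,"y":0,"z":0,"rx":0,"ry":0,"rz":0}]'; python3 gf.py | sed -n '1p;2p;4p;8p;12,15p'
```

```text
clock: 35.15
tcp_pos: [0.6407, 0.2851, 0.045]
orientation: [0.212, -3.134, -0.001]
contact_force: [-0.2, 0.6, -1.1]
grip_width: 0.0482
gripper_force: 62.8
tcp drawer [array([67.3]), array([-7.9])] 44.96150023714714
22 375 [-32.  -19.1] 55.6 23.4
34 368 [-31.9 -19.1] 55.8 34.0
58 748 [-43.1  28.2] 55.8 58.0
82 1100 [-31.   16.3] 55.7 82.0
88 972 [-31.1  16.5] 55.8 88.0
94 813 [-31.   16.5] 55.6 94.0
pos [0.6408 0.2851 0.0451] turn [ 0.  -0.   0.1] shift now [ 0.0014 -0.0006  0.0194] shift final [ 0.0014 -0.0006  0.0194] j [-0.65  0.72  0.21  1.62 -0.19  0.81  1.35] t 35.2
```

```bash
python3 -m jog '[{"fingers":0.03,"x":0.0005,"y":-0.001,"z":0.0,"rx":0,"ry":0,"rz":0},{"fingers":0.03,"x":0,"y":0,"z":0.006,"rx":0,"ry":0,"rz":0},{"fingers":0.03,"x":0,"y":0,"z":0.004,"rx":0,"ry":0,"rz":0},{"fingers":0.03,"x":0,"y":0,"z":0,"rx":0,"ry":0,"rz":0}]';python3 -m jog '[{"fingers":0.03,"x":0,"y":0,"z":0.004,"rx":0,"ry":0,"rz":0},{"fingers":0.03,"x":0,"y":0,"z":0,"rx":0,"ry":0,"rz":0}]'
```

```text
clock: 35.7
tcp_pos: [0.639, 0.2838, 0.0329]
orientation: [0.213, -3.131, 0.001]
contact_force: [-0.1, 0.4, -2.0]
grip_width: 0.0485
gripper_force: 62.9
clock: 35.95
tcp_pos: [0.6395, 0.2837, 0.0292]
orientation: [0.212, -3.132, 0.0]
contact_force: [1.2, -0.5, -3.4]
grip_width: 0.0483
gripper_force: 62.8
```

```bash
python3 -m jog '[{"fingers":0.03,"x":0,"y":0,"z":0.003,"rx":0,"ry":0,"rz":0},{"fingers":0.03,"x":0,"y":0,"z":0.0,"rx":0,"ry":0,"rz":0},{"fingers":0.03,"x":0,"y":0,"z":0,"rx":0,"ry":0,"rz":0}]';python3 -m jog '[{"fingers":0.03,"x":0,"y":0,"z":0.002,"rx":0,"ry":0,"rz":0},{"fingers":0.03,"x":0,"y":0,"z":0,"rx":0,"ry":0,"rz":0}]'
```

```text
clock: 36.33
tcp_pos: [0.6393, 0.2836, 0.0262]
orientation: [0.212, -3.132, 0.001]
contact_force: [1.6, 0.6, -3.2]
grip_width: 0.0482
gripper_force: 62.7
clock: 36.58
tcp_pos: [0.6393, 0.2838, 0.0257]
orientation: [0.212, -3.132, -0.0]
contact_force: [-3.6, -1.2, 7.6]
grip_width: 0.0483
gripper_force: 63.8
```

```bash
python3 -m jog '[{"fingers":0.03,"x":0,"y":0,"z":0.002,"rx":0,"ry":0,"rz":0},{"fingers":0.03,"x":0,"y":0,"z":0,"rx":0,"ry":0,"rz":0}]'; python3 -m jog '[{"fingers":0.06,"x":0,"y":0,"z":-0.002,"rx":0,"ry":0,"rz":0},{"fingers":0.062,"x":0,"y":0,"z":0,"rx":0,"ry":0,"rz":0},{"fingers":0.062,"x":0,"y":0,"z":-0.03,"rx":0,"ry":0,"rz":0},{"fingers":0.062,"x":0,"y":0,"z":-0.06,"rx":0,"ry":0,"rz":0},{"fingers":0.062,"x":0,"y":0,"z":-0.04,"rx":0,"ry":0,"rz":0},{"fingers":0.062,"x":0.0,"y":0,"z":0,"rx":0,"ry":0,"rz":0},{"fingers":0.062,"x":0,"y":0,"z":0,"rx":0,"ry":0,"rz":0}]'
cat > chk2.py <<'E'
from fit import *
cal=r.get_calibration('wrist');im,d=r.grab_frame('wrist');W=cloud('wrist',d,cal);X,Y=slots(W,d);Z=W[...,2]*1000
cv2.imwrite('pics/chk2.png',im[...,::-1])
f=(d>0)&(Z>10)&(Z<60)&(abs(X)<130)&(abs(Y)<70)
g=lambda x0,x1,y0,y1:(lambda m:(int(m.sum()),Z[m].mean().round(2) if m.any() else None))(f&(X>x0)&(X<x1)&(Y>y0)&(Y<y1))
print('foam',g(30,45,25,40),g(105,120,-5,15),g(30,45,-55,-42),g(105,120,-50,-35),'tongue',g(40,70,-14,-4))
print('back -y',g(84,97,-30,-18),'back mid',g(84,97,-12,-4),'back +y',g(84,97,5,15))
print('short jaw tip',g(48,55,5,13),'long jaw tip',g(24,32,-30,-22),'long mid',g(50,60,-30,-22))
print('key: tip',g(-25,-11,-10,-7),'mid',g(-60,-45,-10,-7),'bar',g(-111,-107,-40,20))
need(187.6,0,[.6395,.2844,.15])
E
python3 chk2.py
```

```text
clock: 36.83
tcp_pos: [0.6393, 0.2837, 0.0256]
orientation: [0.212, -3.131, -0.001]
contact_force: [-8.2, -3.3, 20.7]
grip_width: 0.0485
gripper_force: 65.2
clock: 37.7
tcp_pos: [0.6389, 0.2835, 0.1533]
orientation: [0.212, -3.13, 0.002]
contact_force: [-0.2, -0.3, -0.4]
grip_width: 0.0618
gripper_force: 0.0
foam (298, np.float64(35.57)) (316, np.float64(35.6)) (254, np.float64(35.47)) (234, np.float64(35.47)) tongue (365, np.float64(35.53))
back -y (171, np.float64(36.54)) back mid (119, np.float64(37.18)) back +y (140, np.float64(36.81))
short jaw tip (75, np.float64(37.39)) long jaw tip (85, np.float64(37.34)) long mid (104, np.float64(36.87))
key: tip (67, np.float64(34.4)) mid (74, np.float64(34.29)) bar (0, None)
pos [0.6385 0.2834 0.1526] turn [-0.1 -0.3  0.2] shift now [-0.0011  0.0009  0.0026] shift final [-0.0011  0.0009  0.0026] j [-0.67  0.6   0.24  1.57 -0.16  1.    1.33] t 37.75
```

```bash
python3 -m jog '[{"fingers":0.0,"x":0.02,"y":-0.018,"z":0.03,"rx":0,"ry":0,"rz":0},{"fingers":0.0,"x":0,"y":0,"z":0.04,"rx":0,"ry":0,"rz":0},{"fingers":0.0,"x":0,"y":0,"z":0.03,"rx":0,"ry":0,"rz":0},{"fingers":0.0,"x":0,"y":0,"z":0.01,"rx":0,"ry":0,"rz":0},{"fingers":0.0,"x":0,"y":0,"z":0.005,"rx":0,"ry":0,"rz":0},{"fingers":0.0,"x":0,"y":0,"z":0,"rx":0,"ry":0,"rz":0}]'; python3 -m jog '[{"fingers":0.0,"x":0,"y":0,"z":0.0015,"rx":0,"ry":0,"rz":0},{"fingers":0.0,"x":0,"y":0,"z":0,"rx":0,"ry":0,"rz":0}]'
```

```text
clock: 38.5
tcp_pos: [0.6223, 0.2632, 0.0399]
orientation: [0.212, -3.132, 0.0]
contact_force: [0.5, 1.0, 0.1]
grip_width: 0.0
gripper_force: 0.0
clock: 38.75
tcp_pos: [0.6223, 0.2634, 0.0387]
orientation: [0.212, -3.133, -0.0]
contact_force: [0.2, -0.5, 0.1]
grip_width: 0.0001
gripper_force: 0.0
```

```bash
python3 -m jog '[{"fingers":0.0,"x":0,"y":0,"z":0.0017,"rx":0,"ry":0,"rz":0},{"fingers":0.0,"x":0,"y":0,"z":0,"rx":0,"ry":0,"rz":0}]'; python3 -m jog '[{"fingers":0.0,"x":0,"y":0,"z":0.0015,"rx":0,"ry":0,"rz":0},{"fingers":0.0,"x":0,"y":0,"z":0,"rx":0,"ry":0,"rz":0}]'
```

```text
clock: 39.0
tcp_pos: [0.6223, 0.2635, 0.0372]
orientation: [0.212, -3.132, -0.001]
contact_force: [-0.8, 0.3, 4.6]
grip_width: -0.0002
gripper_force: 2.4
clock: 39.25
tcp_pos: [0.6223, 0.2635, 0.0371]
orientation: [0.212, -3.132, -0.001]
contact_force: [-4.9, -1.6, 16.0]
grip_width: -0.0001
gripper_force: 7.7
```

```bash
python3 -m jog '[{"fingers":0.0,"x":0,"y":0,"z":-0.01,"rx":0,"ry":0,"rz":0},{"fingers":0.0,"x":-0.008,"y":0.037,"z":0,"rx":0,"ry":0,"rz":0},{"fingers":0.0,"x":0,"y":0,"z":0.005,"rx":0,"ry":0,"rz":0},{"fingers":0.0,"x":0,"y":0,"z":0.003,"rx":0,"ry":0,"rz":0},{"fingers":0.0,"x":0,"y":0,"z":0.0015,"rx":0,"ry":0,"rz":0},{"fingers":0.0,"x":0,"y":0,"z":0,"rx":0,"ry":0,"rz":0}]'
```

```text
clock: 40.0
tcp_pos: [0.6245, 0.3015, 0.0371]
orientation: [0.212, -3.131, -0.002]
contact_force: [-5.9, 2.0, 12.7]
grip_width: 0.0001
gripper_force: 6.8
```

Both jaws stop hard at 37.1 mm, so the gauge is on its floor. I'll back off, check once more and hand in.

```bash
python3 -m jog '[{"fingers":0.0,"x":0,"y":0,"z":-0.02,"rx":0,"ry":0,"rz":0},{"fingers":0.0,"x":0,"y":0,"z":-0.06,"rx":0,"ry":0,"rz":0},{"fingers":0.0,"x":0,"y":0,"z":-0.06,"rx":0,"ry":0,"rz":0},{"fingers":0.0,"x":0.04,"y":0,"z":-0.02,"rx":0,"ry":0,"rz":0},{"fingers":0.0,"x":0,"y":0,"z":0,"rx":0,"ry":0,"rz":0},{"fingers":0.0,"x":0,"y":0,"z":0,"rx":0,"ry":0,"rz":0}]'; python3 chk2.py
python3 - <<'E'
from h import *
im,d=r.grab_frame('side');cv2.imwrite('pics/fin.png',im[...,::-1])
for n in ['can_center','tin_center','planer_center']:print(n,[np.round(l['xyz'],3) for l in r.landmark_of(n,'side')[:1]])
E
```

```text
clock: 40.75
tcp_pos: [0.586, 0.2947, 0.1955]
orientation: [0.211, -3.132, 0.001]
contact_force: [-0.0, 0.7, -0.2]
grip_width: 0.0001
gripper_force: 0.0
foam (192, np.float64(35.5)) (0, None) (174, np.float64(35.51)) (161, np.float64(35.55)) tongue (253, np.float64(35.51))
back -y (114, np.float64(36.55)) back mid (34, np.float64(36.93)) back +y (0, None)
short jaw tip (51, np.float64(37.04)) long jaw tip (57, np.float64(36.55)) long mid (69, np.float64(36.39))
key: tip (43, np.float64(33.94)) mid (51, np.float64(34.29)) bar (333, np.float64(35.24))
pos [0.5861 0.2947 0.1949] turn [-0.1 -0.2  0.1] shift now [-0.0517 -0.0173  0.0447] shift final [-0.0516 -0.0173  0.0449] j [-0.74  0.49  0.26  1.65 -0.14  1.02  1.26] t 40.8
can_center [array([ 0.445, -0.069,  0.058])]
tin_center [array([0.684, 0.076, 0.021])]
planer_center [array([0.452, 0.086, 0.015])]
```

View pics/chk2.png

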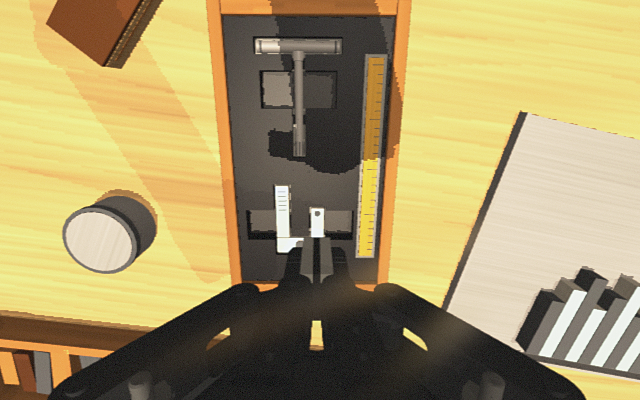

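The view shows the key seated in the T cutout (bar at (298,46), tip at (299,155)) and the gauge seated in the C cutout (jaws at (283,215) and (317,220)). The can, tin and planer haven't moved.

```bash
python3 -c "
from bench import r
print(r.hand_in())"
```

```text
the job is handed in; nothing more can be done
None
```

The quoin key and the type-high gauge are both pressed home in their cutouts, the can, tin and planer were left where they stood, and the job was handed in at about 41 s with no verdict returned.

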